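Load the glass dryer and wind it in

TASK

Dry the washed blending jars: first wind the dryer's handwheel anticlockwise until its peg carriage has come fully out from under the clear hood, up against the loading stop. Then put every amber jar upside down over a peg of its own, mouth down with its rim flat on the carriage, and wind the handwheel clockwise until the carriage touches the stop under the hood, with all jars still on their pegs. Leave the other bottles alone.

Things in the scene. Friction and masses are not known exactly. Their poses are not given: they have to be found in the camera images.
- carriage (a joint): the dryer's aluminium peg carriage, 280 x 100 mm with three steel pegs: its travel in m along the dryer's y axis (roughly to the robot's left), 0 = fully out at the loading stop (black block), 0.120 = fully in under the hood at the drying stop (red block). It is driven by the handwheel at 30 mm a turn; pushed directly it hardly moves (about 25 N); it stays where it is left
- wheel (a joint): angle in rad of the blue handwheel, 0 with the carriage fully out, 25.13 (4 turns) with it fully in; grows clockwise seen from above; friction 0.12 N m (about 3 N at the handle); it stops hard at both ends, with no spring-back, and stays where it is left
- wheel_center (a point): point on the handwheel's vertical axis at its upper face, 87 mm above the table; the wheel (120 mm over its rim, 12 mm thick) lies flat on a grey gearbox just left of the hood. At wheel angle 0 the handle lies from here toward the dryer's own -x direction (roughly toward the robot)
- handle (a point): top centre of the black upright round handle on the handwheel, 22 mm in diameter, 42 mm tall (top about 130 mm above the table), 48 mm from the wheel's axis; it spins freely on its own vertical pin, so it can be gripped from above and led round in a circle. The space above and around it is free; the hood's roof beside it is 144 mm above the table
- rack (a point): centre of the carriage's top face (35 mm above the table), moving with it; x axis along the row of pegs (roughly away from the robot), y axis along the travel into the hood (roughly to the robot's left), z up. A fixed white base 20 mm high lies under it, its right edge 80 mm from this point when the carriage is fully out
- hood (a point): middle of the front edge of the hood's roof, at its top, 144 mm above the table and 70 mm in +y from the fully-out carriage's centre. Clear roof 6 mm thick, 320 mm along x and 130 mm deep in +y; dark walls at both x ends, clear back wall, open front through which the carriage and jars enter; axes like rack's
- peg1 (a point): tip of the nearest drying peg: upright steel rod 14 mm in diameter with a tapered tip and a grey centring foot (33 mm in diameter for the lowest 6 mm, tapering to 14 mm at 18 mm), standing 60 mm above the carriage (tip 95 mm above the table). The pegs stand 90 mm apart; a jar seated over one rests with its rim on the carriage, its closed end 80 mm above it (115 mm above the table)
- peg2 (a point): tip of the middle drying peg, like peg1
- peg3 (a point): tip of the farthest drying peg, like peg1
- jar1: open amber glass jar, 46 x 46 mm, 80 mm long, walls 3.5 mm (39 mm square inside, 76 mm deep), 100 to 170 g, bears a 40 N grip; white band at the mouth, base black outside. Starts lying on its side, mouth roughly to the robot's right. Origin: its centre (23 mm up as it lies); x axis from base to mouth, y and z square to the sides. May be absent (None)
- jar2: open amber glass jar, 46 x 46 mm, 80 mm long, walls 3.5 mm (39 mm square inside, 76 mm deep), 100 to 170 g, bears a 40 N grip; white band at the mouth, base black outside. Starts lying on its side, mouth roughly to the robot's right. Origin: its centre (23 mm up as it lies); x axis from base to mouth, y and z square to the sides. May be absent (None)
- jar3: open amber glass jar, 46 x 46 mm, 80 mm long, walls 3.5 mm (39 mm square inside, 76 mm deep), 100 to 170 g, bears a 40 N grip; white band at the mouth, base black outside. Starts lying on its side, mouth roughly to the robot's right. Origin: its centre (23 mm up as it lies); x axis from base to mouth, y and z square to the sides. May be absent (None)
- scent_bottle: closed white bottle with black cap, 48 mm in diameter, 100 mm tall, stands beside the work and is to be left alone; origin at the centre of its underside
- stock_bottle: closed white bottle with a label and black cap, 48 mm in diameter, 100 mm tall, stands beside the work and is to be left alone; origin at the centre of its underside
- cologne: pale yellow perfume bottle 50 x 30 x 65 mm with a black cap, 101 mm tall in all, stands beside the work and is to be left alone; origin at the centre of its underside
Mind the look-alikes: they are no part of the job. Leave any blue or turquoise look-alike of the jar2 alone.

How it is judged:
On the way, in this order (a step that is already met when the one before it is completed fails the run):
1. the carriage is wound out to the loading stop (within 3 mm) (value of joint carriage below 0.003 m), for 0.2 s.
2. every jar stands upside down over a peg, rim on the carriage ((horizontal distance between jar1 and peg1 below 0.02 m or horizontal distance between jar1 and peg2 below 0.02 m or horizontal distance between jar1 and peg3 below 0.02 m) and angle between each of jar1, jar2, jar3's own x axis and vertical above 2.97 rad and z of each of jar1, jar2, jar3 in the frame of rack below 0.046 m and (horizontal distance between jar2 and peg1 below 0.02 m or horizontal distance between jar2 and peg2 below 0.02 m or horizontal distance between jar2 and peg3 below 0.02 m) and (horizontal distance between jar3 and peg1 below 0.02 m or horizontal distance between jar3 and peg2 below 0.02 m or horizontal distance between jar3 and peg3 below 0.02 m)), for 0.3 s.
3. the carriage is wound in to the drying stop (within 3 mm) (value of joint carriage above 0.117 m), for 0.2 s.
At the end, for the whole second after the job is handed in: The carriage is within 3 mm of the drying stop; every jar present is still mouth down over a peg (axis within 22 degrees of vertical, centre within 30 mm of the peg's axis, rim within 15 mm of the carriage, so that a jar rocked by a knock still counts) (value of joint carriage above 0.117 m and (horizontal distance between jar1 and peg1 below 0.03 m or horizontal distance between jar1 and peg2 below 0.03 m or horizontal distance between jar1 and peg3 below 0.03 m) and angle between each of jar1, jar2, jar3's own x axis and vertical above 2.75 rad and z of each of jar1, jar2, jar3 in the frame of rack below 0.055 m and (horizontal distance between jar2 and peg1 below 0.03 m or horizontal distance between jar2 and peg2 below 0.03 m or horizontal distance between jar2 and peg3 below 0.03 m) and (horizontal distance between jar3 and peg1 below 0.03 m or horizontal distance between jar3 and peg2 below 0.03 m or horizontal distance between jar3 and peg3 below 0.03 m)); the robot touches nothing.
It fails at once if the plain white bottle is shifted by more than 30 mm or knocked over (distance of scent_bottle from where it was at the start of the episode above 0.03 m or angle between scent_bottle's own z axis and vertical above 0.5 rad).
It fails at once if the labelled white bottle is shifted by more than 30 mm or knocked over (distance of stock_bottle from where it was at the start of the episode above 0.03 m or angle between stock_bottle's own z axis and vertical above 0.5 rad).
It fails at once if the perfume bottle is shifted by more than 30 mm or knocked over (distance of cologne from where it was at the start of the episode above 0.03 m or angle between cologne's own z axis and vertical above 0.5 rad).
Of jar1, jar2, jar3 only 2 to 3 are there at a start; the rules pass over those that are not, and their reading is None.
At some moment in a run one of jar1, jar2, jar3 may be knocked a few centimetres aside while the robot is not near it.
Once in a run the grip may slacken for a moment while it holds something.
It also fails if it takes over 192 s, if anything falls off the work surface, if the arm or the gripper's body presses on something with over 40 N, if the wrist force passes 120 N, or if a joint passes its speed limit or range.

ROBOT

A 7-joint arm with a two-finger parallel gripper is mounted at the origin on the work surface. World frame = base frame: x ahead of the robot, y to its left, z up, the work surface at z = 0. Lengths are in m, angles in rad, forces in N, time in s.
With the tool pointing down it reaches from about 0.4 to 0.75 m from the base axis. Payload 19.5 kg.
Tool frame: the origin (TCP) lies at the very end of the fingers, on their centre line; the grasp point (between the pads) lies 19 mm behind it; z points along the fingers, y is the line along which they close (so a half turn about z gives the same grasp; the last joint's range is limited). The gripper opens to 85 mm and grips with 20 to 120 N. Pads are 22 mm wide; open, the fingers measure 114 mm over their backs; the gripper's body (76 mm by 85 mm) begins 54 mm behind the grasp point. The pads swing forward as they close: fully open they stand 13 mm farther back than shut.
Start: joints at [-1.302, 0.707, -0.028, 1.485, 0.022, 0.951, -0.075], TCP at [0.176, 0.547, 0.231] pointing down, gripper open.
Joint ranges: [-2.71, 2.71], [-0.32, 2.16], [-1.57, 1.52], [0, 2.45], [-1.46, 4.6], [0, 2.02], [-2.83, 2.83]. Speed limits (rad/s): [1.89, 1.89, 2.57, 2.57, 3.01, 3.01, 3.01].

INTERFACE

Orientations are given as a rotation vector (axis times angle).
In Python, from cell import ctrl gives the robot as it stands. The module is installed in compiled form; this text tells all that it offers.
- The arm moves only by the tool move_arm, never from a script. Its argument "series" is a list of rows, each a list of 3 entries, a list of its own where there are three numbers: the turn, a rotation vector about the tool's x, y, z in units of 6 degrees (1.0 is 6 degrees), then the shift along the tool's x, y, z in units of 25 mm (1.0 is 25 mm), then the finger opening in mm, from 0 to 85.4. In form: [[[ax, ay, az], [tx, ty, tz], claw], ...]. A call has 1 to 10 rows; each row is the pose to reach, as a shift and turn from the pose commanded when the call began, along the tool's axes at that moment; what a row does not reach only later rows make up. A row lasts 1/10 s, in which the tool goes at most 50 mm and 8.59 degrees, less where a joint would pass 70% of its speed; a pose out of reach is approached as far as the arm can. A call with a gripper value outside its range is refused whole. The fingers move at their own pace and stop on an object; "force" is the grip in N (left out, the last holds). Time passes only in rows, so rows that repeat a pose let the fingers close. It gives the time, the measured TCP pose, the force, the opening and the grip force at its end, in the units of the state.
- ctrl.read_state(): the state, without advancing time (a new reading comes with each control period).
- ctrl.read_camera(name): name is "scene" or "top" or "wrist"; returns a dict with "pixels" (384x512x3 uint8, blue, green, red), "depth" (384x512 float32, m along the optical axis (not along the pixel's ray), 0 where there is no reading), "fx", "fy", "cx", "cy" (pixels), "xyz" and "rotation" of the camera in the world; the wrist camera has in their place "mount" (4x4, takes a point from camera to tool coordinates, whose origin is the TCP and whose axes are the flange's). Camera axes: x right, y down, z forward; pixel columns grow to the right and rows downward; lengths in m; the calibration is good to about 2 mm. A picture is of the moment at which its call begins: read the wrist's pose just before it.
- ctrl.hand_in(): hands the job in; it is judged then, once.
Trained networks look in the newest picture that a camera, given by its name, has taken for a name from the list of things; names that differ only in an ending like _2 or _b are one class to them, and where a whole thing is asked for, a point or a joint stands for the part that bears it (a point fixed in the world has none). Each returns a list of dicts, best first, with "p" (0 to 1); they miss things now and then, are a little off and sometimes report something else, mostly with a low value. They report only what shows in the picture. A call takes as long as a camera call. They do not tell look-alikes from the thing itself.
- ctrl.cut_out(camera, name): "pixels" (384x512 bool, what is visible of it) and "pixel" ([row, column] in pixels, amid what is visible of it).
- ctrl.pinpoint(camera, name): "pixel" ([row, column] in pixels: a listed point, or the origin of a listed thing).
The state is a dict: "time": time; "qpos": joint angles; "joint_vel": joint speeds; "effort": joint torques, N m; "position": TCP position; "tcp_rot": TCP orientation; "ft_force": force on the tool from outside, world axes, zero at the start; "moment": the same for the moment, N m; "width": finger opening in m; "gripper_force": force on a finger pad.
Only numpy, scipy, OpenCV 4.12 (cv2) and the standard library are available. Lean on these libraries where they do the work, as an engineer would, in place of code of your own. Each camera call takes 0.05 s, during which the arm holds its last target. There are 200 camera calls.

## Working session

There is one attempt and no reset: what is moved stays moved. The work goes in short steps, Python scripts to look and compute and a tool call to move; the robot and the scene stay as the last step left them, time stands still between calls to the robot, and variables do not carry over. Pictures are saved under pics/ and viewed, at most 14 in all, crops included, and the job is handed in when it is done.

Besides the shell and the picture viewer there is one more tool, called after "Emit:" in YAML: its name, and indented under it one key for each argument. move_arm: Moves the arm, as the interface text tells. Its arguments: {"type":"object","properties":{"series":{"type":"array"},"force":{"type":"number"}},"required":["series"]}

```bash
mkdir -p pics; cat > h.py <<'E'
import numpy as np, cv2
from scipy.spatial.transform import Rotation as R
from cell import ctrl
def cam(n):
    s=ctrl.read_state(); c=ctrl.read_camera(n)
    if n=="wrist":
        T=np.eye(4);T[:3,:3]=R.from_rotvec(s["tcp_rot"]).as_matrix();T[:3,3]=s["position"]
        M=T@np.array(c["mount"]); c["Rw"],c["tw"]=M[:3,:3],M[:3,3]
    else:
        r=np.array(c["rotation"]); c["Rw"]=r if r.shape==(3,3) else R.from_rotvec(r).as_matrix(); c["tw"]=np.array(c["xyz"])
    return c
def ray(c,p):
    return c["Rw"]@np.array([(p[1]-c["cx"])/c["fx"],(p[0]-c["cy"])/c["fy"],1.])
def atz(c,p,z):
    d=ray(c,p); return c["tw"]+d*(z-c["tw"][2])/d[2]
def cloud(c):
    v,u=np.mgrid[:384,:512]; d=c["depth"]
    P=np.stack([(u-c["cx"])/c["fx"]*d,(v-c["cy"])/c["fy"]*d,d],-1)
    return P@c["Rw"].T+c["tw"]
def rel(target,rotm=None):
    """target TCP -> (turn units, shift units) from the current pose"""
    s=ctrl.read_state(); Rc=R.from_rotvec(s["tcp_rot"])
    t=Rc.inv().apply(np.array(target)-s["position"])/0.025
    r=np.zeros(3) if rotm is None else (Rc.inv()*R.from_matrix(rotm)).as_rotvec()/np.deg2rad(6)
    return r.round(3),t.round(3)
E
python3 - <<'E'
from h import *
np.set_printoptions(precision=4,suppress=True)
s=ctrl.read_state(); print(s)
for n in ("scene","top"):
    c=cam(n); cv2.imwrite(f"pics/{n}0.png",c["pixels"]); print(n,c["tw"],c["Rw"],c["fx"])
    Z={"wheel_center":.087,"handle":.13,"rack":.035,"hood":.144,"peg1":.095,"peg2":.095,"peg3":.095,"jar1":.023,"scent_bottle":0,"stock_bottle":0,"cologne":0}
    for k,z in Z.items():
        for d in ctrl.pinpoint(n,k)[:4]: print(k,round(d["p"],2),np.round(d["pixel"]),atz(c,d["pixel"],z))
E
```

```text
{'time': 0.0, 'qpos': array([-1.3017,  0.7071, -0.0277,  1.485 ,  0.022 ,  0.9509, -0.0755]), 'joint_vel': array([ 0.0018,  0.0004, -0.0013,  0.0005,  0.0001, -0.0005,  0.0003]), 'effort': array([ -0.    , -88.3203,   1.2344, -23.617 ,   0.0168,   0.0065,
        -0.0001]), 'position': array([0.1757, 0.5472, 0.2308]), 'tcp_rot': array([-0.4862, -3.1036,  0.0017]), 'ft_force': array([ 0.4975,  0.4564, -0.1581]), 'moment': array([-0.0228, -0.0458, -0.0007]), 'gripper_force': 0.0, 'width': 0.08542347005104625}
scene [1.0134 0.0136 0.9673] [[-0.298   0.8166 -0.4943]
 [ 0.9546  0.2534 -0.1569]
 [-0.0029 -0.5186 -0.855 ]] 373.5530313947935
wheel_center 0.72 [230. 429.] [0.4926 0.3036 0.087 ]
handle 0.52 [240. 428.] [0.5456 0.2893 0.13  ]
handle 0.37 [190. 354.] [0.4578 0.0929 0.13  ]
rack 0.59 [232. 342.] [0.5385 0.0932 0.035 ]
hood 0.89 [208. 347.] [0.5246 0.0851 0.144 ]
peg1 0.93 [193. 354.] [0.443  0.0991 0.095 ]
peg1 0.89 [254. 336.] [0.6315 0.0849 0.095 ]
peg1 0.77 [224. 346.] [0.5435 0.0941 0.095 ]
peg1 0.66 [233. 430.] [0.5038 0.3037 0.095 ]
peg2 0.93 [193. 354.] [0.443  0.0991 0.09
[... 1141 characters left out ...]
. 170.] [0.5295 0.104  0.095 ]
peg2 0.59 [228. 172.] [0.4373 0.0991 0.095 ]
peg2 0.59 [165. 176.] [0.6161 0.0846 0.095 ]
peg2 0.41 [212. 100.] [0.4862 0.3027 0.095 ]
peg3 0.64 [195. 170.] [0.5295 0.104  0.095 ]
peg3 0.59 [228. 172.] [0.4373 0.0991 0.095 ]
peg3 0.59 [165. 176.] [0.6161 0.0846 0.095 ]
peg3 0.41 [212. 100.] [0.4862 0.3027 0.095 ]
jar1 0.97 [268. 273.] [ 0.3121 -0.189   0.023 ]
jar1 0.94 [203. 400.] [ 0.4988 -0.5751  0.023 ]
jar1 0.93 [193. 351.] [ 0.5317 -0.4269  0.023 ]
jar1 0.93 [223. 290.] [ 0.4443 -0.2418  0.023 ]
scent_bottle 0.76 [116. 267.] [ 0.7752 -0.1806  0.    ]
stock_bottle 0.52 [130. 322.] [ 0.728  -0.3488  0.    ]
cologne 0.57 [268. 347.] [ 0.3053 -0.4132  0.    ]
```

View pics/scene0.png

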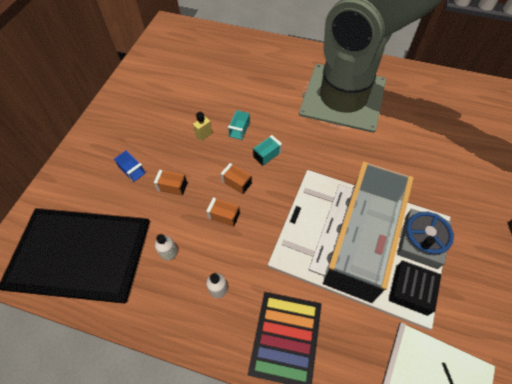

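View pics/top0.png

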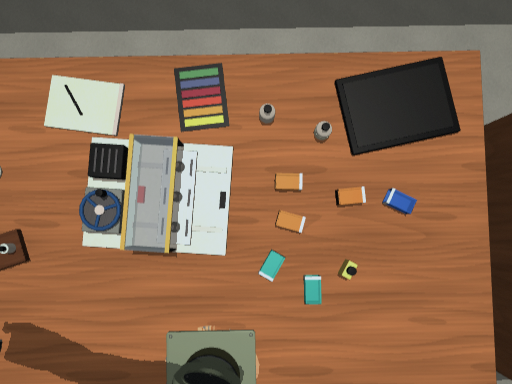

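The scene image shows three amber jars near (178,172), (178,237) and (211,224), turquoise and blue look-alikes beside them, the dryer at right, and the handwheel near (232,430). The top image shows the jars at (182,288), (222,291) and (196,351), with the wheel at (211,99) and its handle near (193,101).

```bash
python3 - <<'E'
from h import *
np.set_printoptions(precision=4,suppress=True)
a=cam("top"); b=cam("scene")
A=cv2.resize(a["pixels"][125:265,75:240],None,fx=4,fy=4,interpolation=cv2.INTER_CUBIC)
B=cv2.resize(b["pixels"][160:320,270:470],None,fx=3,fy=3,interpolation=cv2.INTER_CUBIC)
cv2.imwrite("pics/topc.png",A);cv2.imwrite("pics/scec.png",B)
for c,n in((a,"top"),(b,"scene")):
    P=cloud(c)
    # blue rim of wheel
    px=c["pixels"].astype(int); m=(px[...,0]>px[...,2]+40)&(P[...,2]>.07)&(P[...,2]<.1)&(P[...,1]>.2)
    q=P[m]; print(n,"wheel",m.sum(),q[:,:2].min(0),q[:,:2].max(0),(q.min(0)+q.max(0))/2)
    m=(P[...,2]>.115)&(P[...,2]<.14)&(abs(P[...,1]-.305)<.075)&(abs(P[...,0]-.5)<.09)
    q=P[m]; print("handle",m.sum(),np.median(q,0),q.min(0),q.max(0))
    # hood roof
    m=(P[...,2]>.135)&(P[...,2]<.155)&(abs(P[...,1]-.15)<.11)&(abs(P[...,0]-.53)<.22)
    q=P[m]; r=cv2.minAreaRect(q[:,:2].astype(np.float32)); print("hood",m.sum(),r,cv2.boxPoints(r))
    m=(px[...,2]>150)&(px[...,1]>60)&(px[...,1]<130)&(px[...,0]<70)&(P[...,2]>.01)&(P[...,2]<.06)&(P[...,1]<-.05)
    k,L,st,ce=cv2.connectedComponentsWithStats(m.astype(np.uint8))
    for i in range(1,k):
        if st[i,4]>60:
            q=P[L==i]; q=q[q[:,2]>.04]; print("amber",st[i],ce[i],cv2.minAreaRect(q[:,:2].astype(np.float32)),np.median(q[:,2]))
E
```

```text
top wheel 488 [0.4336 0.2469] [0.546 0.363] [0.4898 0.3049 0.0851]
handle 58 [0.5368 0.2941 0.1289] [0.528  0.2851 0.1151] [0.5479 0.3048 0.1358]
hood 5682 ((0.5337302684783936, 0.15344050526618958), (0.13623443245887756, 0.32080528140068054), 85.26741790771484) [[0.3683 0.0988]
 [0.688  0.0723]
 [0.6992 0.2081]
 [0.3795 0.2346]]
scene wheel 583 [0.4389 0.2469] [0.5535 0.3618] [0.4962 0.3043 0.0858]
handle 84 [0.5435 0.292  0.1288] [0.5291 0.2827 0.1154] [0.5515 0.3029 0.1344]
hood 6552 ((0.5351275205612183, 0.15071766078472137), (0.13427220284938812, 0.3229743242263794), 85.13473510742188) [[0.3685 0.0975]
 [0.6903 0.0701]
 [0.7017 0.2039]
 [0.3799 0.2313]]
amber [224 165  27  21 283] [236.8657 175.0247] ((0.4525158107280731, -0.238902285695076), (0.06597768515348434, 0.047897081822156906), 72.52886962890625) 0.04632812362354655
amber [158 171  26  17 292] [170.5377 178.7123] ((0.5230243802070618, -0.4204610586166382), (0.04796994477510452, 0.06533747911453247), 3.297574758529663) 0.04657837280007587
amber [210 199  28  20 339] [224.0619 208.7906] ((0.5704415440559387, -0.23607510328292847), (0.06661850214004517, 0.04702582582831383), 88.1907730102539) 0.046391695234731634
```

View pics/topc.png

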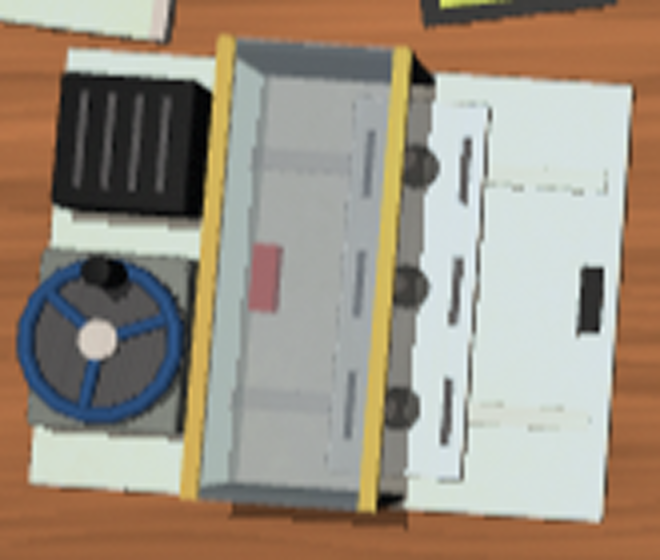

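View pics/scec.png

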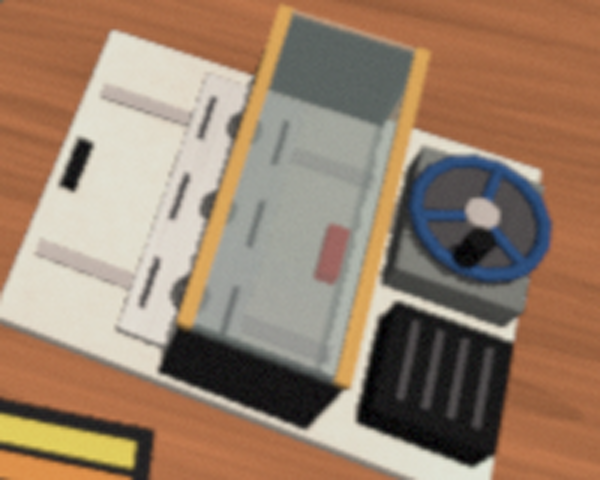

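The two close-ups show the carriage about half in. Its pegs sit at the hood's front edge, at topc (165,418), (287,410) and (408,402). The handle is at topc (272,103), on the far side of the wheel from the robot, so about 2.5 turns are needed to wind out.

```bash
cat >> h.py <<'E'
DX=np.array([np.cos(np.deg2rad(-4.8)),np.sin(np.deg2rad(-4.8)),0]); DY=np.array([-DX[1],DX[0],0])
def frame(z,y):
    z=np.array(z)/np.linalg.norm(z); y=np.array(y)-z*np.dot(z,y); y/=np.linalg.norm(y); return np.c_[np.cross(y,z),y,z]
E
python3 - <<'E'
from h import *
print(rel([.540,.294,.22],frame([0,0,-1],DX)))
E
```

```text
(array([-1.0000e-03,  1.0000e-03,  1.2832e+01]), array([-16.969,  -5.196,   0.451]))
```

Emit:
move_arm:
  series:
    - [[0, 0, 12.83], [-16.97, -5.2, 0.45], 60]
    - [[0, 0, 12.83], [-16.97, -5.2, 0.45], 60]
    - [[0, 0, 12.83], [-16.97, -5.2, 0.45], 60]
    - [[0, 0, 12.83], [-16.97, -5.2, 0.45], 60]
    - [[0, 0, 12.83], [-16.97, -5.2, 0.45], 60]
    - [[0, 0, 12.83], [-16.97, -5.2, 0.45], 60]
    - [[0, 0, 12.83], [-16.97, -5.2, 0.45], 60]
    - [[0, 0, 12.83], [-16.97, -5.2, 0.45], 60]
    - [[0, 0, 12.83], [-16.97, -5.2, 0.45], 60]
    - [[0, 0, 12.83], [-16.97, -5.2, 0.45], 60]

```text
time: 2.3
position: [0.5439, 0.289, 0.2195]
tcp_rot: [2.322, 2.111, -0.001]
ft_force: [-0.9, 0.8, -0.3]
width: 0.0599
gripper_force: 0.0
```

```bash
python3 - <<'E'
from h import *
np.set_printoptions(precision=4,suppress=True)
s=ctrl.read_state();print(s["position"],s["tcp_rot"],s["qpos"],s["ft_force"])
c=cam("wrist"); cv2.imwrite("pics/w1.png",c["pixels"]); print(c["mount"],c["tw"])
for k,z in(("handle",.13),("wheel_center",.087)):
    for d in ctrl.pinpoint("wrist",k)[:2]: print(k,d["p"],d["pixel"],atz(c,d["pixel"],z))
P=cloud(c); m=(P[...,2]>.12)&(P[...,2]<.137)&(abs(P[...,1]-.3)<.04)&(abs(P[...,0]-.54)<.05)
q=P[m]; print(m.sum(),(q.min(0)+q.max(0))/2,q.min(0),q.max(0))
px=c["pixels"].astype(int); m=(px[...,0]>px[...,2]+40)&(P[...,2]>.07)&(P[...,2]<.1)&(P[...,1]>.2)
q=P[m]; print("wheel",m.sum(),q.min(0),q.max(0))
# circle fit on rim
A=np.c_[2*q[:,:2],np.ones(len(q))]
E
```

```text
[0.5439 0.289  0.2195] [ 2.3223  2.1109 -0.0012] [-0.6795  0.8065  0.3055  1.3446 -0.2523  1.0283 -0.4276] [-0.8836  0.8023 -0.3404]
[[ 0.     -0.9623 -0.2721  0.0696]
 [ 1.     -0.0001  0.0005  0.0001]
 [-0.0005 -0.2721  0.9623 -0.1427]
 [ 0.      0.      0.      1.    ]] [0.5503 0.3587 0.362 ]
handle 0.82 [179.8, 253.1] [0.5428 0.297  0.13  ]
wheel_center 0.87 [160.3, 191.7] [0.4925 0.307  0.087 ]
747 [0.542 0.296 0.126] [0.5314 0.2855 0.1201] [0.5526 0.3064 0.132 ]
wheel 5889 [0.4378 0.2497 0.0816] [0.5542 0.3656 0.0929]
```

View pics/w1.png

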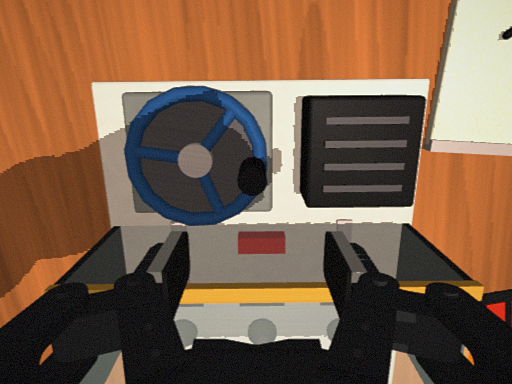

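The wrist view shows the wheel hub at (192,160) and the handle at (253,178); its measured position (0.542, 0.296) agrees with the other cameras.

```bash
python3 - <<'E'
from h import *
print(ctrl.read_state()["position"],rel([.542,.296,.097],frame([0,0,-1],DX)))
E
```

```text
[0.53953632 0.29442626 0.21987034] (array([-0.006, -0.003,  0.015]), array([0.07 , 0.096, 4.915]))
```

Emit:
move_arm:
  series:
    - [[0, 0, 0], [0.07, 0.1, 1], 60]
    - [[0, 0, 0], [0.07, 0.1, 2], 60]
    - [[0, 0, 0], [0.07, 0.1, 3], 60]
    - [[0, 0, 0], [0.07, 0.1, 4], 60]
    - [[0, 0, 0], [0.07, 0.1, 4.9], 60]
    - [[0, 0, 0], [0.07, 0.1, 4.9], 60]
    - [[0, 0, 0], [0.07, 0.1, 4.9], 10]
    - [[0, 0, 0], [0.07, 0.1, 4.9], 10]
    - [[0, 0, 0], [0.07, 0.1, 4.9], 10]
    - [[0, 0, 0], [0.07, 0.1, 4.9], 10]
  force: 30

```text
time: 3.45
position: [0.542, 0.2962, 0.099]
tcp_rot: [-2.311, -2.127, -0.001]
ft_force: [-8.4, 1.2, 13.9]
width: 0.0212
gripper_force: 28.9
```

```bash
cat >> h.py <<'E'
def circ(c,a0,steps,r=.048):
    """rows (tool x=DY,y=DX) for world polar angles a0+steps (deg) about c; from current commanded = measured"""
    s=ctrl.read_state(); Rc=R.from_rotvec(s["tcp_rot"])
    for d in steps:
        a=np.deg2rad(a0+d); t=np.array([c[0]+r*np.cos(a),c[1]+r*np.sin(a),s["position"][2]])
        print([float(v) for v in (Rc.inv().apply(t-s["position"])/0.025).round(2)])
E
python3 - <<'E'
from h import *
s=ctrl.read_state();print(s["position"],s["ft_force"],s["width"])
c=np.array([.4945,.3073]); v=s["position"][:2]-c; a0=np.degrees(np.arctan2(v[1],v[0])); print(np.hypot(*v),a0)
circ(c,a0,range(0,181,18))
E
```

```text
[0.54199215 0.2962182  0.09901959] [-8.38332944  1.17946685 13.92242817] 0.021166659470509285
0.048767930797412526 -13.134367899424825
[0.0, -0.03, 0.0]
[0.61, -0.04, 0.0]
[1.17, -0.23, 0.0]
[1.66, -0.59, 0.0]
[2.0, -1.08, 0.0]
[2.18, -1.65, 0.0]
[2.18, -2.25, 0.0]
[1.99, -2.82, 0.0]
[1.63, -3.3, 0.0]
[1.14, -3.65, 0.0]
[0.56, -3.83, 0.0]
```

Emit:
move_arm:
  series:
    - [[0, 0, 0], [0.3, 0, -0.15], 10]
    - [[0, 0, 0], [0.61, -0.05, -0.15], 10]
    - [[0, 0, 0], [1.17, -0.23, -0.15], 10]
    - [[0, 0, 0], [1.66, -0.59, -0.15], 10]
    - [[0, 0, 0], [2.0, -1.08, -0.15], 10]
    - [[0, 0, 0], [2.18, -1.65, -0.15], 10]
    - [[0, 0, 0], [2.18, -2.25, -0.15], 10]
    - [[0, 0, 0], [1.99, -2.82, -0.15], 10]
    - [[0, 0, 0], [1.63, -3.3, -0.15], 10]
    - [[0, 0, 0], [1.14, -3.65, -0.15], 10]

```text
time: 4.45
position: [0.4531, 0.3314, 0.1009]
tcp_rot: [2.311, 2.128, -0.001]
ft_force: [12.1, -3.1, -28.5]
width: 0.0209
gripper_force: 32.7
```

```bash
python3 - <<'E'
from h import *
s=ctrl.read_state();print(s["position"],s["ft_force"],s["width"])
c=np.array([.4945,.3073]); v=s["position"][:2]-c; a0=np.degrees(np.arctan2(v[1],v[0])); print(np.hypot(*v),a0)
c=cam("top"); d=ctrl.pinpoint("top","handle"); print([(e["p"],atz(c,e["pixel"],.13)) for e in d[:2]])
cv2.imwrite("pics/t2.png",cv2.resize(c["pixels"][125:265,75:240],None,fx=3,fy=3))
s=ctrl.read_state();print(s["position"],s["ft_force"],s["width"])
E
```

```text
[0.45307135 0.33139226 0.10090849] [ 12.13881555  -3.12809279 -28.48677468] 0.02088165619077261
0.047924628319793224 149.8204456659117
[(0.37, array([0.4524063 , 0.34207564, 0.13      ])), (0.27, array([0.52799458, 0.09214389, 0.13      ]))]
[0.45248445 0.32981053 0.10084087] [ -0.56175532  -2.03188138 -24.30881148] 0.020945802819950878
```

```bash
cat >> h.py <<'E'
def circ2(a0,steps,r=.048):
    p=lambda a:r*np.array([np.cos(np.deg2rad(a)),np.sin(np.deg2rad(a))])/.025
    for d in steps:
        v=p(a0+d)-p(a0); print(d,[float(round(v@DY[:2],2)),float(round(v@DX[:2],2))])
E
python3 - <<'E'
from h import *
circ2(148.9,range(0,361,36))
E
```

```text
0 [0.0, 0.0]
36 [-1.17, -0.17]
72 [-2.22, 0.38]
108 [-2.75, 1.44]
144 [-2.55, 2.61]
180 [-1.7, 3.44]
216 [-0.53, 3.61]
252 [0.52, 3.06]
288 [1.05, 2.0]
324 [0.85, 0.83]
360 [0.0, 0.0]
```

Emit:
move_arm:
  series:
    - [[0, 0, 0], [-1.17, -0.17, 0.04], 10]
    - [[0, 0, 0], [-2.22, 0.38, 0.04], 10]
    - [[0, 0, 0], [-2.75, 1.44, 0.04], 10]
    - [[0, 0, 0], [-2.55, 2.61, 0.04], 10]
    - [[0, 0, 0], [-1.7, 3.44, 0.04], 10]
    - [[0, 0, 0], [-0.53, 3.61, 0.04], 10]
    - [[0, 0, 0], [0.52, 3.06, 0.04], 10]
    - [[0, 0, 0], [1.05, 2.0, 0.04], 10]
    - [[0, 0, 0], [0.85, 0.83, 0.04], 10]
    - [[0, 0, 0], [0, 0, 0.04], 10]

```text
time: 5.55
position: [0.4537, 0.333, 0.1015]
tcp_rot: [2.309, 2.129, 0.006]
ft_force: [27.1, -12.4, -4.2]
width: 0.021
gripper_force: 34.6
```

Emit:
move_arm:
  series:
    - [[0, 0, 0], [-1.17, -0.17, 0], 10]
    - [[0, 0, 0], [-2.22, 0.38, 0], 10]
    - [[0, 0, 0], [-2.75, 1.44, 0], 10]
    - [[0, 0, 0], [-2.55, 2.61, 0], 10]
    - [[0, 0, 0], [-1.7, 3.44, 0], 10]
    - [[0, 0, 0], [-0.53, 3.61, 0], 10]
    - [[0, 0, 0], [0.52, 3.06, 0], 10]
    - [[0, 0, 0], [1.05, 2.0, 0], 10]
    - [[0, 0, 0], [0.85, 0.83, 0], 10]
    - [[0, 0, 0], [0, 0, 0], 10]

```text
time: 6.55
position: [0.4538, 0.3334, 0.1018]
tcp_rot: [2.309, 2.129, 0.008]
ft_force: [26.8, -13.5, -1.9]
width: 0.0209
gripper_force: 34.6
```

```bash
python3 - <<'E'
from h import *
np.set_printoptions(precision=4,suppress=True)
c=cam("top"); cv2.imwrite("pics/t2.png",cv2.resize(c["pixels"][125:265,75:240],None,fx=4,fy=4))
for k,z in (("peg1",.095),("rack",.035)):
    print(k,[(round(e["p"],2),atz(c,e["pixel"],z)) for e in ctrl.pinpoint("top",k)[:5]])
s=ctrl.read_state();print(s["position"],s["ft_force"],s["width"])
circ2(148.9,range(0,33,3))
E
```

```text
peg1 [(0.91, array([0.5256, 0.026 , 0.095 ])), (0.8, array([0.4367, 0.0302, 0.095 ])), (0.74, array([0.6143, 0.0103, 0.095 ]))]
rack [(0.71, array([0.5184, 0.02  , 0.035 ]))]
[0.4534 0.3312 0.1019] [-4.2447  1.2879 10.394 ] 0.021097653660061555
0 [0.0, 0.0]
3 [-0.09, -0.04]
6 [-0.18, -0.08]
9 [-0.28, -0.11]
12 [-0.38, -0.14]
15 [-0.47, -0.16]
18 [-0.57, -0.18]
21 [-0.67, -0.19]
24 [-0.77, -0.2]
27 [-0.87, -0.2]
30 [-0.97, -0.19]
```

View pics/t2.png

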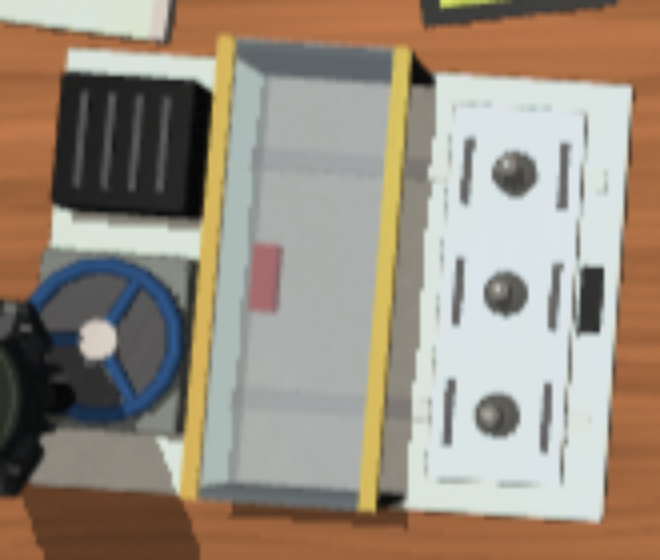

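The carriage is now nearly against the black stop block at (300,590). I'll finish the last 26° or so.

Emit:
move_arm:
  series:
    - [[0, 0, 0], [-0.28, -0.11, 0.02], 10]
    - [[0, 0, 0], [-0.57, -0.18, 0.02], 10]
    - [[0, 0, 0], [-0.77, -0.2, 0.02], 10]
    - [[0, 0, 0], [-0.87, -0.2, 0.02], 10]
    - [[0, 0, 0], [-0.94, -0.2, 0.02], 10]
    - [[0, 0, 0], [-0.94, -0.2, 0.02], 10]
    - [[0, 0, 0], [-0.94, -0.2, 0.02], 10]

```text
time: 7.4
position: [0.4472, 0.3111, 0.1018]
tcp_rot: [-2.309, -2.127, -0.007]
ft_force: [-5.2, 10.8, 21.2]
width: 0.0212
gripper_force: 36.0
```

```bash
python3 - <<'E'
from h import *
np.set_printoptions(precision=4,suppress=True)
s=ctrl.read_state();print(s["position"],s["ft_force"],s["width"])
v=s["position"][:2]-[.4945,.3073];print(np.degrees(np.arctan2(v[1],v[0])),v)
E
```

```text
[0.4472 0.3111 0.1018] [-5.2387 10.7874 21.2038] 0.021171863354037784
175.42035964177987 [-0.0473  0.0038]
```

The handle is at the stop: its angle measures 175.4° against 175.2° expected, and the reaction force has risen. I'll release and lift, then move over the jars.

Emit:
move_arm:
  series:
    - [[0, 0, 0], [0.05, 0, 0], 50]
    - [[0, 0, 0], [0.05, 0, 0], 50]
    - [[0, 0, 0], [0.05, 0, 0], 50]
    - [[0, 0, 0], [0.05, 0, -1], 50]
    - [[0, 0, 0], [0.05, 0, -3], 50]
    - [[0, 0, 0], [0.05, 0, -5], 60]
    - [[0, 0, 0], [0, 0, -7], 70]
    - [[0, 0, 0], [-2, 0, -7.5], 70]
    - [[0, 0, 0], [-4, 0, -7.5], 70]
    - [[0, 0, 0], [-6, 0, -7.5], 70]

```text
time: 8.4
position: [0.4342, 0.1587, 0.2877]
tcp_rot: [2.311, 2.127, 0.001]
ft_force: [1.5, -1.0, -0.3]
width: 0.0701
gripper_force: 0.0
```

Emit:
move_arm:
  series:
    - [[0, 0, 0], [-2, 0.3, 0], 70]
    - [[0, 0, 0], [-4, 0.6, 0], 70]
    - [[0, 0, 0], [-6, 0.9, 0], 70]
    - [[0, 0, 0], [-8, 1.2, 0], 70]
    - [[0, 0, 0], [-10, 1.5, 0], 70]
    - [[0, 0, 0], [-12, 1.8, 0], 70]
    - [[0, 0, 0], [-13, 2, 0], 70]
    - [[0, 0, 0], [-13, 2, 0], 70]
    - [[0, 0, 0], [-13, 2, 0], 70]
    - [[0, 0, 0], [-13, 2, 0], 70]

```text
time: 9.4
position: [0.4575, -0.1667, 0.2874]
tcp_rot: [-2.311, -2.128, -0.0]
ft_force: [0.1, 0.1, -0.2]
width: 0.0695
gripper_force: 0.0
```

```bash
python3 - <<'E'
from h import *
np.set_printoptions(precision=4,suppress=True)
s=ctrl.read_state();print(s["position"],s["tcp_rot"],s["qpos"],s["ft_force"])
for n in("wrist","top","scene"):
    c=cam(n); print(n)
    if n=="wrist": cv2.imwrite("pics/w3.png",c["pixels"])
    for k,z in (("peg1",.095),("jar1",.023)):
        for e in ctrl.pinpoint(n,k)[:6]: print(k,round(e["p"],2),np.round(e["pixel"]),atz(c,e["pixel"],z))
    P=cloud(c); px=c["pixels"].astype(int)
    m=(px[...,2]>110)&(px[...,1]*2>px[...,2]*.6)&(px[...,1]<px[...,2]*.62)&(px[...,0]<px[...,2]*.4)&(P[...,2]>.03)&(P[...,2]<.06)&(P[...,1]<-.05)
    kk,L,st,ce=cv2.connectedComponentsWithStats(m.astype(np.uint8))
    for i in range(1,kk):
        if st[i,4]>60:
            q=P[L==i]; q=q[abs(q[:,2]-.046)<.006]; print("amber",st[i],cv2.minAreaRect(q[:,:2].astype(np.float32)),np.median(q[:,2]))
E
```

```text
[ 0.4575 -0.1667  0.2874] [-2.3109 -2.1277 -0.0002] [ 0.1045  0.5242  0.3084  1.7058 -0.1894  0.9411  0.4036] [ 0.0721  0.1169 -0.2084]
wrist
peg1 0.58 [260. 456.] [ 0.6667 -0.294   0.095 ]
jar1 0.85 [209. 258.] [ 0.4532 -0.2429  0.023 ]
jar1 0.76 [173. 153.] [ 0.3276 -0.1851  0.023 ]
jar1 0.58 [256. 451.] [ 0.7045 -0.3312  0.023 ]
jar1 0.56 [201. 352.] [ 0.5734 -0.2428  0.023 ]
jar1 0.56 [264. 108.] [ 0.2473 -0.3043  0.023 ]
amber [ 334  171   44   59 2302] ((0.5723859071731567, -0.2350340485572815), (0.07112255692481995, 0.04692940413951874), 87.78520202636719) 0.04617265305691859
amber [ 235  180   49   61 2107] ((0.4546777606010437, -0.23770888149738312), (0.07112415879964828, 0.04645245894789696), 73.68594360351562) 0.04618560931244117
amber [ 302  310   38   42 1124] ((0.5248194336891174, -0.41763266921043396), (0.04610791057348251, 0.06616804748773575), 4.418050289154053) 0.046251615959443326
top
peg1 0.9 [227. 195.] [0.4373 0.0322 0.095 ]
peg1 0.66 [198. 198.] [0.519  0.0224 0.095 ]
peg1 0.62 [161. 204.] [0.6254 0.0062 0.095 ]
jar1 0.89 [289. 310.] [ 0.2487 -0.2974  0.023 ]
j
[... 336 characters left out ...]
 0.87 [180. 237.] [ 0.4551 -0.2402  0.023 ]
jar1 0.81 [164. 130.] [ 0.4987 -0.573   0.023 ]
jar1 0.77 [211. 222.] [ 0.5683 -0.2439  0.023 ]
jar1 0.69 [184. 173.] [ 0.5251 -0.4157  0.023 ]
jar1 0.66 [125. 241.] [ 0.2471 -0.2985  0.023 ]
amber [224 165  27  23 340] ((0.4537608325481415, -0.23715278506278992), (0.06672894209623337, 0.04853755235671997), 71.88046264648438) 0.04648646542539958
amber [158 171  27  19 355] ((0.5232366323471069, -0.41949641704559326), (0.04852254316210747, 0.0680440366268158), 3.7978901863098145) 0.04639818007075386
amber [211 199  28  23 402] ((0.5715296864509583, -0.2349298894405365), (0.0675652027130127, 0.0486738458275795), 87.67713165283203) 0.04640703093352905
```

View pics/w3.png

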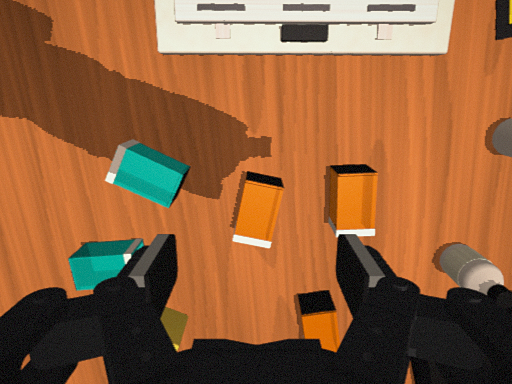

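The wrist view shows all three amber jars: (259,210), (353,200) and (318,325). Each has its black base away from the camera bottom and its mouth toward −y. Next I'll measure the pegs from above.

Emit:
move_arm:
  series:
    - [[0, 0, 0], [2, 0.6, 0], 70]
    - [[0, 0, 0], [4, 1.3, 0], 70]
    - [[0, 0, 0], [6, 2, 0], 70]
    - [[0, 0, 0], [6.5, 2.1, 0], 70]
    - [[0, 0, 0], [6.5, 2.1, 0], 70]
    - [[0, 0, 0], [6.5, 2.1, 0], 70]

```text
time: 10.45
position: [0.5232, -0.0103, 0.2872]
tcp_rot: [2.312, 2.127, -0.001]
ft_force: [-1.0, -0.3, 0.0]
width: 0.0697
gripper_force: 0.0
```

```bash
python3 - <<'E'
from h import *
np.set_printoptions(precision=4,suppress=True)
c=cam("wrist"); cv2.imwrite("pics/w4.png",c["pixels"])
s=ctrl.read_state();print(s["position"])
for k,z in (("peg1",.095),("rack",.035),("hood",.144)):
    for e in ctrl.pinpoint("wrist",k)[:6]: print(k,round(e["p"],2),np.round(e["pixel"]),atz(c,e["pixel"],z))
P=cloud(c)
m=(P[...,2]>.060)&(P[...,2]<.1)&(P[...,1]>-.06)&(P[...,1]<.06)&(P[...,0]>.38)&(P[...,0]<.68)
kk,L,st,ce=cv2.connectedComponentsWithStats(m.astype(np.uint8))
for i in range(1,kk):
    if st[i,4]>15:
        q=P[L==i]; t=q[q[:,2]>q[:,2].max()-.012]; print("peg",st[i],(q.min(0)+q.max(0))/2,q[:,2].max(),"tip",len(t),np.median(t,0))
# carriage top rectangle
m=(abs(P[...,2]-.035)<.004)&(P[...,1]>-.08)&(P[...,1]<.09)&(P[...,0]>.35)&(P[...,0]<.7)
q=P[m]; print("carr",m.sum(),cv2.minAreaRect(q[:,:2].astype(np.float32)),np.median(q[:,2]))
E
```

```text
[ 0.5231 -0.0109  0.2873]
peg1 0.92 [129. 350.] [0.6178 0.0146 0.095 ]
peg1 0.72 [135. 166.] [0.4368 0.0239 0.095 ]
peg1 0.72 [130. 256.] [0.5259 0.0208 0.095 ]
rack 0.71 [125. 256.] [0.5257 0.0194 0.035 ]
rack 0.68 [134. 256.] [0.5244 0.0095 0.035 ]
hood 0.81 [ 49. 254.] [0.5303 0.0896 0.144 ]
hood 0.39 [132. 347.] [0.6026 0.0182 0.144 ]
peg [161 123  20  16 238] [0.4366 0.026  0.0782] 0.09617003865624607 tip 163 [0.4379 0.0265 0.09  ]
peg [250 123  14  16 183] [0.526  0.0186 0.078 ] 0.09594047411522522 tip 157 [0.5261 0.0189 0.0903]
peg [333 123  20  17 240] [0.6153 0.0103 0.0782] 0.09634616232949822 tip 160 [0.6142 0.0113 0.0902]
carr 19450 ((0.5344583988189697, 0.014170289039611816), (0.30327460169792175, 0.1318737119436264), 0.5830249786376953) 0.035120980499215776
```

View pics/w4.png

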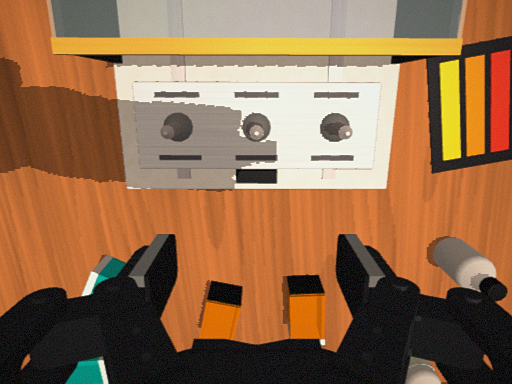

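The wrist view from above shows the three pegs at (175,128), (257,130) and (340,130), and the carriage out at the black block. The 89 mm spacing in depth matches. Next I'll plan the grasps, leaning 30°.

```bash
cat >> h.py <<'E'
PEG={1:(.4365,.0264),2:(.526,.0188),3:(.6155,.0110)}
def grasp(cx,cy,md,tilt=30,back=0.0,gz=.029,fwd=.019,along=.003):
    """TCP pose to grip a lying jar: centre, mouth direction (deg); back = retreat along tool z"""
    m=np.array([np.cos(np.deg2rad(md)),np.sin(np.deg2rad(md)),0]); t=np.deg2rad(tilt)
    z=np.sin(t)*m+np.cos(t)*np.array([0,0,-1.]); y=np.cross([0,0,1],m)  # m=-y -> +x
    g=np.array([cx,cy,gz])-along*m
    return g+z*(fwd-back), frame(z,y)
def place(k,h,md=-94.8,tilt=30,along=.003,fwd=.019,off=(0,0)):
    """TCP pose for the jar mouth-down over peg k, jar centre height h; leaning so that tool z is tilt below horizontal"""
    m=np.array([np.cos(np.deg2rad(md)),np.sin(np.deg2rad(md)),0]); t=np.deg2rad(tilt)
    z=-np.cos(t)*m+np.sin(t)*np.array([0,0,-1.]); y=np.cross([0,0,1],m)
    g=np.array([PEG[k][0]+off[0],PEG[k][1]+off[1],h+along])
    return g+z*fwd, frame(z,y)
E
python3 - <<'E'
from h import *
np.set_printoptions(precision=3,suppress=True)
B=(.5722,-.2395,-92.2)
p,r=grasp(*B,back=.10); print(p,r,rel(p,r)); p,r=grasp(*B); print(p)
E
```

```text
[ 0.574 -0.196  0.099] [[ 0.033  0.999 -0.019]
 [ 0.865 -0.038 -0.5  ]
 [-0.5    0.    -0.866]] (array([-0.115, -4.997, -0.436]), array([-7.2  ,  2.649,  7.536]))
[ 0.572 -0.246  0.013]
```

Emit:
move_arm:
  series:
    - [[0, -1, 0], [-1.8, 0.6, 1], 70]
    - [[0, -2, -0.1], [-3.5, 1.2, 2.2], 70]
    - [[-0.05, -3, -0.2], [-5, 1.8, 3.5], 70]
    - [[-0.1, -4, -0.3], [-6.3, 2.3, 5], 70]
    - [[-0.11, -5, -0.44], [-7.2, 2.65, 6.5], 70]
    - [[-0.11, -5, -0.44], [-7.2, 2.65, 7.54], 70]
    - [[-0.11, -5, -0.44], [-7.2, 2.65, 7.54], 70]
    - [[-0.11, -5, -0.44], [-7.2, 2.65, 7.54], 70]

```text
time: 11.45
position: [0.5743, -0.1955, 0.1]
tcp_rot: [1.966, 1.894, -0.527]
ft_force: [-0.4, -0.3, 1.1]
width: 0.07
gripper_force: 0.0
```

```bash
cat >> h.py <<'E'
def jars(n):
    c=cam(n); P=cloud(c); px=c["pixels"].astype(int)
    m=(px[...,2]>100)&(px[...,1]<px[...,2]*.65)&(px[...,1]>px[...,2]*.3)&(px[...,0]<px[...,2]*.4)&(P[...,2]>.035)&(P[...,2]<.06)&(P[...,1]<-.05)
    kk,L,st,ce=cv2.connectedComponentsWithStats(m.astype(np.uint8))
    for i in range(1,kk):
        if st[i,4]>80:
            q=P[L==i]; q=q[abs(q[:,2]-.046)<.005]
            (x,y),(w,h),a=cv2.minAreaRect(q[:,:2].astype(np.float32))
            a=a if w>h else a+90
            a=a%180-180   # long axis pointing to -y
            e=np.deg2rad(a); s=(.080-max(w,h))/2
            print(n,"jar part centre (%.4f %.4f) size %.3f %.3f mouth dir %.1f -> jar centre (%.4f %.4f)"%(x,y,max(w,h),min(w,h),a,x+s*np.cos(e),y+s*np.sin(e)))
    return c
E
python3 - <<'E'
from h import *
np.set_printoptions(precision=3,suppress=True)
s=ctrl.read_state(); print(s["position"],s["qpos"],s["ft_force"])
c=jars("wrist"); jars("scene"); cv2.imwrite("pics/w5.png",c["pixels"])
B=(.5722,-.2395,-92.2)
p,r=grasp(*B); print(p,rel(p,r))
E
```

```text
[ 0.574 -0.196  0.1  ] [-0.255  1.042  0.575  1.631  0.068  0.537 -0.037] [-0.355 -0.32   1.051]
wrist jar part centre (0.5720 -0.2344) size 0.072 0.046 mouth dir -92.6 -> jar centre (0.5718 -0.2382)
wrist jar part centre (0.4545 -0.2373) size 0.073 0.047 mouth dir -106.6 -> jar centre (0.4534 -0.2409)
wrist jar part centre (0.5248 -0.4196) size 0.073 0.046 mouth dir -85.4 -> jar centre (0.5251 -0.4233)
scene jar part centre (0.4530 -0.2369) size 0.067 0.048 mouth dir -106.4 -> jar centre (0.4511 -0.2433)
scene jar part centre (0.5226 -0.4197) size 0.068 0.049 mouth dir -83.9 -> jar centre (0.5232 -0.4257)
scene jar part centre (0.5703 -0.2357) size 0.066 0.048 mouth dir -92.9 -> jar centre (0.5700 -0.2425)
[ 0.572 -0.246  0.013] (array([ 0.022, -0.003, -0.   ]), array([ 0.009, -0.052,  4.081]))
```

Emit:
move_arm:
  series:
    - [[0, 0, 0], [0, -0.04, 1], 70]
    - [[0, 0, 0], [0, -0.04, 2], 70]
    - [[0, 0, 0], [0, -0.04, 3], 70]
    - [[0, 0, 0], [0, -0.04, 3.7], 70]
    - [[0, 0, 0], [0, -0.04, 4], 70]
    - [[0, 0, 0], [0, -0.04, 4], 70]
    - [[0, 0, 0], [0, -0.04, 4], 40]
    - [[0, 0, 0], [0, -0.04, 4], 40]
    - [[0, 0, 0], [0, -0.04, 4], 40]
    - [[0, 0, 0], [0, -0.04, 4], 40]
  force: 35

```text
time: 12.55
position: [0.5721, -0.2443, 0.0133]
tcp_rot: [1.965, 1.895, -0.526]
ft_force: [-0.6, 2.8, 6.9]
width: 0.0457
gripper_force: 36.4
```

```bash
python3 - <<'E'
from h import *
np.set_printoptions(precision=3,suppress=True)
s=ctrl.read_state(); print(s["position"],s["qpos"],s["ft_force"],s["gripper_force"],s["width"])
p,r=place(3,.150); print(p,rel(p,r)); Rc=R.from_rotvec(s["tcp_rot"]); print("up 0.2 in tool:",Rc.inv().apply([0,0,.2])/.025)
E
```

```text
[ 0.572 -0.244  0.013] [-0.156  1.19   0.543  1.627  0.064  0.367 -0.034] [-0.582  2.826  6.873] 36.369584798812866 0.04565540945160957
[0.617 0.027 0.143] (array([-0.126, 14.998,  0.492]), array([ 6.858,  1.404, -9.974]))
up 0.2 in tool: [-4.001  0.004 -6.928]
```

```bash
python3 - <<'E'
from h import *
np.set_printoptions(precision=3,suppress=True)
for q in ([.572,-.244,.11],[.572,-.244,.2],[.58,-.2,.25],[.59,-.14,.26],[.6,-.08,.26],[.61,-.03,.26]): print(q,rel(q)[1])
E
```

```text
[0.572, -0.244, 0.11] [-1.923 -0.001 -3.357]
[0.572, -0.244, 0.2] [-3.723  0.001 -6.474]
[0.58, -0.2, 0.25] [-3.191  0.258 -9.091]
[0.59, -0.14, 0.26] [ -1.301   0.572 -10.644]
[0.6, -0.08, 0.26] [  0.788   0.886 -11.851]
[0.61, -0.03, 0.26] [  2.532   1.214 -12.857]
```

Emit:
move_arm:
  series:
    - [[0, 0, 0], [-0.4, 0, -0.7], 40]
    - [[0, 0, 0], [-1.2, 0, -2], 40]
    - [[0, 0, 0], [-2, 0, -3.5], 40]
    - [[0, 0, 0], [-2.9, 0, -5], 40]
    - [[0, 0, 0], [-3.7, 0, -6.5], 40]
    - [[0, 1.4, 0], [-3.6, 0.15, -7.8], 40]
    - [[0, 2.8, 0.1], [-3.2, 0.26, -9.1], 40]
    - [[0, 4.2, 0.15], [-2.2, 0.4, -9.9], 40]
    - [[0, 5.6, 0.2], [-1.3, 0.57, -10.6], 40]
    - [[0, 7, 0.25], [-0.3, 0.75, -11.2], 40]

```text
time: 13.55
position: [0.5957, -0.1109, 0.2609]
tcp_rot: [-2.177, -2.049, -0.242]
ft_force: [-0.3, 0.1, -3.4]
width: 0.0457
gripper_force: 36.5
```

```bash
python3 - <<'E'
from h import *
np.set_printoptions(precision=3,suppress=True)
s=ctrl.read_state(); print(s["position"],s["qpos"],s["ft_force"],s["gripper_force"],s["width"])
p,r=place(3,.18); print(p,rel(p,r))
E
```

```text
[ 0.596 -0.111  0.261] [ 0.18   0.757  0.131  1.288 -0.329  1.163  0.357] [-0.272  0.054 -3.43 ] 36.49261549115181 0.04568270409805647
[0.617 0.027 0.173] (array([-0.079,  7.947,  0.216]), array([4.699, 0.482, 4.607]))
```

Emit:
move_arm:
  series:
    - [[0, 1.3, 0.03], [0.8, 0.08, 0.4], 40]
    - [[0, 2.7, 0.06], [1.6, 0.16, 1], 40]
    - [[0, 4, 0.1], [2.4, 0.24, 2], 40]
    - [[-0.05, 5.4, 0.15], [3.2, 0.32, 3], 40]
    - [[-0.08, 6.7, 0.2], [4, 0.4, 3.8], 40]
    - [[-0.08, 7.95, 0.22], [4.7, 0.48, 4.6], 40]
    - [[-0.08, 7.95, 0.22], [4.7, 0.48, 4.6], 40]
    - [[-0.08, 7.95, 0.22], [4.7, 0.48, 4.6], 40]
    - [[-0.08, 7.95, 0.22], [4.7, 0.48, 4.6], 40]

```text
time: 14.45
position: [0.6167, 0.0254, 0.1724]
tcp_rot: [-1.667, -1.533, -0.952]
ft_force: [-0.1, 1.0, -0.4]
width: 0.0454
gripper_force: 36.5
```

```bash
python3 - <<'E'
from h import *
np.set_printoptions(precision=3,suppress=True)
s=ctrl.read_state(); print(s["position"],s["qpos"],s["ft_force"],s["gripper_force"],s["width"])
p,r=place(3,.18); print(p,rel(p,r))
c=cam("scene"); cv2.imwrite("pics/s6.png",cv2.resize(c["pixels"][140:300,200:420],None,fx=3,fy=3))
P=cloud(c); px=c["pixels"].astype(int)
m=(px[...,2]>100)&(px[...,1]<px[...,2]*.65)&(px[...,1]>px[...,2]*.3)&(px[...,0]<px[...,2]*.4)&(P[...,2]>.1)&(P[...,2]<.26)&(P[...,1]<.08)
q=P[m]; print(m.sum(),q.min(0),q.max(0),np.median(q,0))
E
```

```text
[0.617 0.025 0.172] [ 0.472  1.095 -0.312  1.382 -0.827  1.132  0.746] [-0.085  0.955 -0.373] 36.54281571507454 0.04542700620307508
[0.617 0.027 0.173] (array([0.003, 0.09 , 0.   ]), array([ 0.079, -0.   ,  0.047]))
89 [ 0.635 -0.006  0.153] [0.64  0.033 0.217] [0.638 0.023 0.203]
```

View pics/s6.png

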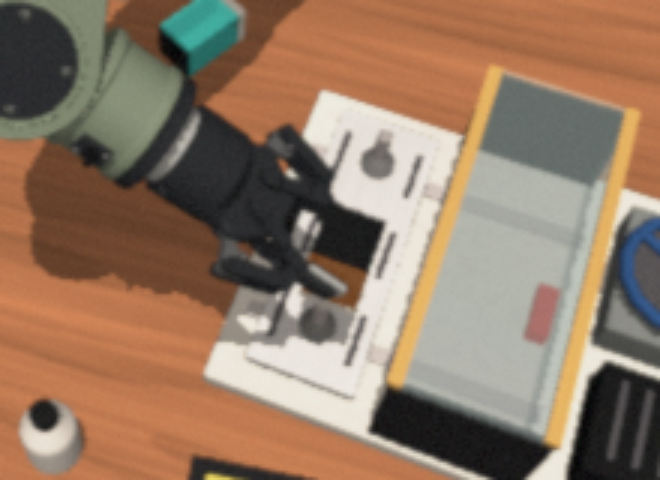

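The jar is held mouth-down over the far peg: its black base is at (345,240), clear of the hood, and its side face lies at x≈0.638 as planned. I'll lower it.

```bash
python3 - <<'E'
from h import *
np.set_printoptions(precision=3,suppress=True)
for h in (.15,.12,.1,.085,.078,.075): 
    p,r=place(3,h); print(h,rel(p,r))
E
```

```text
0.15 (array([0.003, 0.086, 0.001]), array([-0.958,  0.   ,  0.654]))
0.12 (array([0.003, 0.086, 0.001]), array([-1.992,  0.   ,  1.263]))
0.1 (array([0.003, 0.086, 0.001]), array([-2.681, -0.   ,  1.669]))
0.085 (array([0.003, 0.086, 0.001]), array([-3.198, -0.   ,  1.974]))
0.078 (array([0.003, 0.086, 0.001]), array([-3.439, -0.   ,  2.116]))
0.075 (array([0.003, 0.086, 0.001]), array([-3.543, -0.   ,  2.177]))
```

Emit:
move_arm:
  series:
    - [[0, 0.05, 0], [-0.4, 0, 0.3], 40]
    - [[0, 0.05, 0], [-0.95, 0, 0.63], 40]
    - [[0, 0.05, 0], [-1.5, 0, 0.95], 40]
    - [[0, 0.05, 0], [-2, 0, 1.25], 40]
    - [[0, 0.05, 0], [-2.35, 0, 1.45], 40]
    - [[0, 0.05, 0], [-2.68, 0, 1.65], 40]
    - [[0, 0.05, 0], [-2.95, 0, 1.8], 40]
    - [[0, 0.05, 0], [-3.2, 0, 1.95], 40]
    - [[0, 0.05, 0], [-3.3, 0, 2.02], 40]
    - [[0, 0.05, 0], [-3.3, 0, 2.02], 40]

```text
time: 15.5
position: [0.6162, 0.0267, 0.073]
tcp_rot: [-1.664, -1.524, -0.956]
ft_force: [-0.3, -5.6, -3.9]
width: 0.0455
gripper_force: 37.2
```

```bash
python3 - <<'E'
from h import *
np.set_printoptions(precision=3,suppress=True)
s=ctrl.read_state(); print(s["position"],s["ft_force"],s["gripper_force"],s["width"])
for h in (.08,.075,.072): 
    p,r=place(3,h); print(h,rel(p,r))
E
```

```text
[0.616 0.027 0.073] [-0.257 -5.598 -3.858] 37.172331511974335 0.04547839064772821
0.08 (array([ 0.005,  0.016, -0.033]), array([0.032, 0.024, 0.016]))
0.075 (array([ 0.005,  0.016, -0.033]), array([-0.141,  0.024,  0.116]))
0.072 (array([ 0.005,  0.016, -0.033]), array([-0.245,  0.025,  0.176]))
```

Emit:
move_arm:
  series:
    - [[0, 0, 0], [-0.07, 0.01, 0], 40]
    - [[0, 0, 0], [-0.14, 0.01, 0.04], 40]
    - [[0, 0, 0], [-0.21, 0.01, 0.08], 40]
    - [[0, 0, 0], [-0.28, 0.01, 0.12], 40]
    - [[0, 0, 0], [-0.28, 0.01, 0.12], 40]

```text
time: 16.0
position: [0.6165, 0.0264, 0.0702]
tcp_rot: [-1.657, -1.522, -0.962]
ft_force: [-15.8, -22.9, 46.4]
width: 0.0455
gripper_force: 42.0
```

```bash
python3 - <<'E'
from h import *
np.set_printoptions(precision=3,suppress=True)
s=ctrl.read_state(); print(s["position"],s["ft_force"],s["gripper_force"],s["width"])
for h in (.078,.075,.072): 
    p,r=place(3,h); print(h,rel(p,r))
E
```

```text
[0.616 0.026 0.07 ] [-15.809 -22.912  46.387] 42.042604833841324 0.045508381802860536
0.078 (array([ 0.001, -0.051, -0.01 ]), array([0.066, 0.012, 0.009]))
0.075 (array([ 0.001, -0.051, -0.01 ]), array([-0.038,  0.013,  0.068]))
0.072 (array([ 0.001, -0.051, -0.01 ]), array([-0.142,  0.013,  0.128]))
```

Emit:
move_arm:
  series:
    - [[0, 0, 0], [0.03, -0.03, -0.06], 40]
    - [[0, 0, 0], [0.03, -0.03, -0.06], 40]
    - [[0, 0, 0], [0.03, -0.03, -0.06], 40]
  force: 25

```text
time: 16.3
position: [0.6162, 0.0261, 0.0702]
tcp_rot: [-1.659, -1.523, -0.961]
ft_force: [-2.9, -8.7, 23.8]
width: 0.0457
gripper_force: 39.4
```

Emit:
move_arm:
  series:
    - [[0, 0, 0], [0.03, 0, -0.06], 55]
    - [[0, 0, 0], [0.03, 0, -0.06], 60]
    - [[0, 0, 0], [0.03, 0, -0.06], 60]
    - [[0, 0, 0], [0.03, 0, -0.06], 60]

```text
time: 16.7
position: [0.6151, 0.0251, 0.0688]
tcp_rot: [-1.662, -1.524, -0.956]
ft_force: [-0.9, -0.1, -0.3]
width: 0.0596
gripper_force: 0.0
```

```bash
python3 - <<'E'
from h import *
np.set_printoptions(precision=3,suppress=True)
s=ctrl.read_state(); print(s["position"],s["ft_force"],s["gripper_force"],s["width"])
E
```

```text
[0.615 0.025 0.069] [-0.9   -0.112 -0.315] 0.0 0.0596335556809302
```

Emit:
move_arm:
  series:
    - [[0, 0, 0], [0, 0, -0.5], 62]
    - [[0, 0, 0], [0, 0, -1.5], 65]
    - [[0, 0, 0], [0, 0, -2.5], 70]
    - [[0, 0, 0], [0, 0, -4], 70]
    - [[0, 0, 0], [1, 0, -6], 70]
    - [[0, 0, 0], [2, 0, -6.5], 70]
    - [[0, 0, 0], [2, 0, -6.5], 70]

```text
time: 17.4
position: [0.6066, -0.0923, 0.1977]
tcp_rot: [-1.664, -1.528, -0.96]
ft_force: [-0.0, -0.5, -0.1]
width: 0.0698
gripper_force: 0.0
```

```bash
cat >> h.py <<'E'
def seated(n):
    """horizontal black base tops of placed jars"""
    c=cam(n); P=cloud(c)
    for k,(x,y) in PEG.items():
        d=np.hypot(P[...,0]-x,P[...,1]-y); px=c["pixels"].sum(-1)
        m=(d<.045)&(P[...,2]>.105)&(P[...,2]<.14)&(px<200); q=P[m]
        if len(q)>40:
            (a,b),wh,_=cv2.minAreaRect(q[:,:2].astype(np.float32)); A=np.c_[q[:,:2]-q[:,:2].mean(0),np.ones(len(q))]
            f=np.linalg.lstsq(A,q[:,2],rcond=None)[0]
            print(n,"peg",k,len(q),"centre off mm",np.round(1e3*np.array([a-x,b-y]),1),np.round(wh,3),"z %.4f slope deg"%np.median(q[:,2]),np.degrees(f[:2]).round(1))
    return c
E
python3 - <<'E'
from h import *
np.set_printoptions(precision=3,suppress=True)
s=ctrl.read_state(); print(s["position"],s["ft_force"],s["qpos"])
c=seated("wrist"); cv2.imwrite("pics/w7.png",c["pixels"]); seated("scene"); seated("top"); jars("scene");jars("top")
p,r=grasp(.4534,-.2409,-106.5,back=.10); print(p,rel(p,r))
E
```

```text
[ 0.607 -0.092  0.198] [-0.012 -0.518 -0.125] [ 0.606  1.115 -0.258  1.179 -0.735  1.389  0.696]
wrist peg 3 2182 centre off mm [-0.3  2.1] [0.047 0.045] z 0.1152 slope deg [0.2 1.2]
scene peg 3 278 centre off mm [0. 2.] [0.041 0.045] z 0.1154 slope deg [-0.7 -0.6]
top peg 3 262 centre off mm [-4.5  3.8] [0.046 0.045] z 0.1145 slope deg [1.7 1.7]
scene jar part centre (0.5232 -0.4191) size 0.067 0.049 mouth dir -84.5 -> jar centre (0.5238 -0.4256)
[ 0.466 -0.199  0.099] (array([ -0.607, -14.942,   2.07 ]), array([-5.667, -5.183, -2.288]))
```

View pics/w7.png

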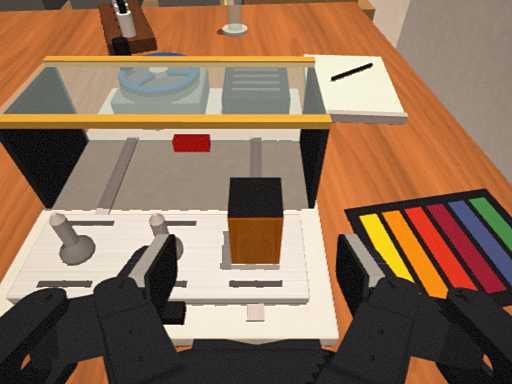

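The wrist view shows the jar seated mouth-down on the far peg: its black base is at (256,195), 115 mm above the table and level. Jar A comes next.

```bash
python3 - <<'E'
from h import *
np.set_printoptions(precision=3,suppress=True)
p,r=grasp(.4534,-.2409,-106.5,back=.20); print(p,rel(p,r))
E
```

```text
[ 0.48  -0.151  0.186] (array([ -0.607, -14.942,   2.07 ]), array([-1.686, -4.795, -2.323]))
```

Emit:
move_arm:
  series:
    - [[-0.06, -1.4, 0.2], [0.5, -0.5, -0.6], 70]
    - [[-0.12, -2.8, 0.4], [1, -1, -1.2], 70]
    - [[-0.18, -4.2, 0.6], [1, -1.5, -1.8], 70]
    - [[-0.24, -5.6, 0.8], [1, -2, -2.1], 70]
    - [[-0.3, -7, 1], [0.5, -2.5, -2.3], 70]
    - [[-0.36, -8.4, 1.2], [0, -3, -2.3], 70]
    - [[-0.42, -9.8, 1.4], [-0.5, -3.5, -2.3], 70]
    - [[-0.48, -11.2, 1.6], [-1, -4, -2.3], 70]
    - [[-0.54, -12.6, 1.8], [-1.4, -4.5, -2.3], 70]
    - [[-0.6, -14, 2], [-1.7, -4.8, -2.3], 70]

```text
time: 18.65
position: [0.4796, -0.1511, 0.1862]
tcp_rot: [2.275, 1.707, -0.503]
ft_force: [0.3, 0.8, -2.3]
width: 0.0698
gripper_force: 0.0
```

```bash
python3 - <<'E'
from h import *
np.set_printoptions(precision=3,suppress=True)
s=ctrl.read_state(); print(s["position"],s["qpos"],s["ft_force"])
jars("wrist")
p,r=grasp(.4534,-.2409,-106.5,back=.08); print(p,rel(p,r))
p,r=grasp(.4534,-.2409,-106.5); print(p,rel(p,r))
E
```

```text
[ 0.48  -0.151  0.186] [-0.318  0.811  0.601  1.796  0.004  0.702 -0.148] [ 0.27   0.775 -2.312]
wrist jar part centre (0.4543 -0.2376) size 0.073 0.047 mouth dir -106.7 -> jar centre (0.4533 -0.2410)
wrist jar part centre (0.5059 -0.4211) size 0.070 0.009 mouth dir -86.3 -> jar centre (0.5062 -0.4260)
[ 0.463 -0.209  0.082] (array([-0.022, -0.801,  0.147]), array([-0.633,  0.067,  4.79 ]))
[ 0.452 -0.247  0.013] (array([-0.022, -0.801,  0.147]), array([-0.901,  0.073,  7.979]))
```

Emit:
move_arm:
  series:
    - [[0, -0.4, 0.1], [-0.2, 0.03, 1.6], 70]
    - [[-0.02, -0.8, 0.15], [-0.4, 0.07, 3.2], 70]
    - [[-0.02, -0.8, 0.15], [-0.63, 0.07, 4.8], 70]
    - [[-0.02, -0.8, 0.15], [-0.75, 0.07, 6.2], 70]
    - [[-0.02, -0.8, 0.15], [-0.85, 0.07, 7.3], 70]
    - [[-0.02, -0.8, 0.15], [-0.9, 0.07, 7.9], 70]
    - [[-0.02, -0.8, 0.15], [-0.9, 0.07, 7.9], 70]
    - [[-0.02, -0.8, 0.15], [-0.9, 0.07, 7.9], 40]
    - [[-0.02, -0.8, 0.15], [-0.9, 0.07, 7.9], 40]
    - [[-0.02, -0.8, 0.15], [-0.9, 0.07, 7.9], 40]
  force: 32

```text
time: 19.7
position: [0.4526, -0.2485, 0.0158]
tcp_rot: [2.235, 1.653, -0.579]
ft_force: [0.5, 2.5, 6.4]
width: 0.0459
gripper_force: 33.7
```

```bash
python3 - <<'E'
from h import *
np.set_printoptions(precision=3,suppress=True)
s=ctrl.read_state(); print(s["position"],s["ft_force"],s["gripper_force"],s["width"])
for q in ([.452,-.247,.06],[.452,-.247,.13],[.452,-.247,.2],[.45,-.19,.25],[.445,-.11,.26]): print(q,rel(q)[1])
p,r=place(1,.18); print(p,rel(p,r))
E
```

```text
[ 0.453 -0.248  0.016] [0.502 2.539 6.368] 33.72064545750618 0.045932028768051324
[0.452, -0.247, 0.06] [-0.817 -0.037 -1.567]
[0.452, -0.247, 0.13] [-2.181 -0.03  -4.013]
[0.452, -0.247, 0.2] [-3.544 -0.022 -6.459]
[0.45, -0.19, 0.25] [-2.634 -0.76  -9.257]
[0.445, -0.11, 0.26] [ -0.209  -1.886 -11.071]
[0.438 0.043 0.173] (array([ 0.626, 14.798, -2.163]), array([  6.506,  -3.953, -10.859]))
```

Emit:
move_arm:
  series:
    - [[0, 0, 0], [-0.3, 0, -0.6], 40]
    - [[0, 0, 0], [-0.9, -0.02, -1.7], 40]
    - [[0, 0, 0], [-1.7, -0.02, -3.1], 40]
    - [[0, 0, 0], [-2.5, -0.02, -4.6], 40]
    - [[0, 0, 0], [-3.3, -0.02, -6], 40]
    - [[0.06, 1.4, -0.2], [-3.2, -0.2, -7.5], 40]
    - [[0.12, 2.8, -0.4], [-2.7, -0.6, -9], 40]
    - [[0.18, 4.2, -0.6], [-2.2, -0.9, -9.7], 40]
    - [[0.24, 5.6, -0.8], [-1.2, -1.4, -10.4], 40]
    - [[0.3, 7, -1], [-0.2, -1.9, -11], 40]

```text
time: 20.7
position: [0.4445, -0.1096, 0.2597]
tcp_rot: [-2.291, -1.867, -0.23]
ft_force: [0.1, 0.1, -3.5]
width: 0.0458
gripper_force: 33.2
```

```bash
python3 - <<'E'
from h import *
np.set_printoptions(precision=3,suppress=True)
s=ctrl.read_state(); print(s["position"],s["qpos"],s["ft_force"],s["gripper_force"],s["width"])
p,r=place(1,.18); print(p,rel(p,r))
E
```

```text
[ 0.445 -0.11   0.26 ] [ 0.249  0.543  0.127  1.796 -0.366  0.917  0.396] [ 0.096  0.102 -3.503] 33.19017827510834 0.04580896107423728
[0.438 0.043 0.173] (array([ 0.365,  7.749, -1.137]), array([ 4.959, -1.329,  4.773]))
```

Emit:
move_arm:
  series:
    - [[0.06, 1.3, -0.2], [0.8, -0.2, 0.4], 40]
    - [[0.12, 2.6, -0.4], [1.6, -0.4, 1], 40]
    - [[0.18, 3.9, -0.6], [2.5, -0.65, 2], 40]
    - [[0.24, 5.2, -0.8], [3.4, -0.9, 3], 40]
    - [[0.3, 6.5, -1], [4.2, -1.1, 3.9], 40]
    - [[0.36, 7.75, -1.14], [4.95, -1.33, 4.77], 40]
    - [[0.36, 7.75, -1.14], [4.95, -1.33, 4.77], 40]
    - [[0.36, 7.75, -1.14], [4.95, -1.33, 4.77], 40]
    - [[0.36, 7.75, -1.14], [4.95, -1.33, 4.77], 40]
    - [[0.36, 7.75, -1.14], [4.95, -1.33, 4.77], 40]

```text
time: 21.7
position: [0.4379, 0.0404, 0.1724]
tcp_rot: [-1.668, -1.533, -0.952]
ft_force: [-1.0, -0.7, -2.2]
width: 0.0455
gripper_force: 33.3
```

```bash
python3 - <<'E'
from h import *
np.set_printoptions(precision=3,suppress=True)
s=ctrl.read_state(); print(s["position"],s["qpos"],s["ft_force"],s["gripper_force"],s["width"])
c=cam("scene"); P=cloud(c); px=c["pixels"].astype(int)
m=(px[...,2]>100)&(px[...,1]<px[...,2]*.65)&(px[...,1]>px[...,2]*.3)&(px[...,0]<px[...,2]*.4)&(P[...,2]>.12)&(P[...,2]<.26)&(P[...,1]<.08)
q=P[m]; print(m.sum(),q.min(0),q.max(0),np.median(q,0))
for h in (.18,.15,.12,.1,.085,.078,.075): 
    p,r=place(1,h); print(h,rel(p,r))
E
```

```text
[0.438 0.04  0.172] [ 0.664  0.978 -0.43   2.017 -0.954  0.807  1.158] [-1.033 -0.663 -2.168] 33.29100251197815 0.04552056153165831
139 [0.456 0.009 0.154] [0.462 0.053 0.22 ] [0.459 0.041 0.201]
0.18 (array([ 0.001,  0.084, -0.008]), array([ 0.092, -0.004,  0.051]))
0.15 (array([ 0.001,  0.084, -0.008]), array([-0.942, -0.003,  0.66 ]))
0.12 (array([ 0.001,  0.084, -0.008]), array([-1.976, -0.002,  1.269]))
0.1 (array([ 0.001,  0.084, -0.008]), array([-2.665, -0.002,  1.675]))
0.085 (array([ 0.001,  0.084, -0.008]), array([-3.182, -0.002,  1.98 ]))
0.078 (array([ 0.001,  0.084, -0.008]), array([-3.423, -0.001,  2.122]))
0.075 (array([ 0.001,  0.084, -0.008]), array([-3.526, -0.001,  2.183]))
```

```bash
cat >> h.py <<'E'
def place2(k,h,v,md=-94.8,tilt=30):
    """like place, from the jar centre v in the tool frame as gripped"""
    _,r=place(k,h,md,tilt); return np.array([*PEG[k],h])-r@v, r
def invtool(jc,tcp,rot): return R.from_rotvec(rot).inv().apply(np.array(jc)-tcp)
E
python3 - <<'E'
from h import *
np.set_printoptions(precision=3,suppress=True)
v=invtool([.4533,-.241,.023],[.4526,-.2485,.0158],[2.235,1.653,-.579]); print(v)
vb=invtool([.5718,-.2395,.023],[.5721,-.2443,.0133],[1.965,1.895,-.526]); print(vb)
for h in (.18,.15,.12,.1,.085,.078,.075): 
    p,r=place2(1,h,v); print(h,p,rel(p,r))
E
```

```text
[ 0.003 -0.002 -0.01 ]
[-0.001 -0.    -0.011]
0.18 [0.439 0.033 0.173] (array([ 0.001,  0.084, -0.008]), array([-0.132,  0.057, -0.252]))
0.15 [0.439 0.033 0.143] (array([ 0.001,  0.084, -0.008]), array([-1.166,  0.057,  0.357]))
0.12 [0.439 0.033 0.113] (array([ 0.001,  0.084, -0.008]), array([-2.2  ,  0.058,  0.966]))
0.1 [0.439 0.033 0.093] (array([ 0.001,  0.084, -0.008]), array([-2.889,  0.059,  1.372]))
0.085 [0.439 0.033 0.078] (array([ 0.001,  0.084, -0.008]), array([-3.406,  0.059,  1.677]))
0.078 [0.439 0.033 0.071] (array([ 0.001,  0.084, -0.008]), array([-3.647,  0.059,  1.819]))
0.075 [0.439 0.033 0.068] (array([ 0.001,  0.084, -0.008]), array([-3.75 ,  0.059,  1.88 ]))
```

Emit:
move_arm:
  series:
    - [[0, 0.05, 0], [-0.1, 0.05, -0.2], 40]
    - [[0, 0.05, 0], [-0.6, 0.05, 0.05], 40]
    - [[0, 0.05, 0], [-1.17, 0.05, 0.35], 40]
    - [[0, 0.05, 0], [-1.7, 0.05, 0.66], 40]
    - [[0, 0.05, 0], [-2.2, 0.05, 0.95], 40]
    - [[0, 0.05, 0], [-2.55, 0.05, 1.15], 40]
    - [[0, 0.05, 0], [-2.89, 0.05, 1.36], 40]
    - [[0, 0.05, 0], [-3.2, 0.05, 1.55], 40]
    - [[0, 0.05, 0], [-3.4, 0.05, 1.67], 40]
    - [[0, 0.05, 0], [-3.4, 0.05, 1.67], 40]

```text
time: 22.75
position: [0.4375, 0.0339, 0.0758]
tcp_rot: [-1.662, -1.523, -0.956]
ft_force: [-0.0, 1.3, -1.5]
width: 0.0454
gripper_force: 33.3
```

```bash
python3 - <<'E'
from h import *
np.set_printoptions(precision=3,suppress=True)
s=ctrl.read_state(); print(s["position"],s["ft_force"],s["gripper_force"],s["width"])
v=np.array([.003,-.002,-.010])
for h in (.085,.08,.075): 
    p,r=place2(1,h,v); print(h,rel(p,r))
E
```

```text
[0.437 0.034 0.076] [-0.027  1.327 -1.542] 33.32826644182205 0.04538913577957546
0.085 (array([-0.01 , -0.002, -0.042]), array([ 0.046,  0.065, -0.047]))
0.08 (array([-0.01 , -0.002, -0.042]), array([-0.128,  0.066,  0.053]))
0.075 (array([-0.01 , -0.002, -0.042]), array([-0.301,  0.067,  0.153]))
```

Emit:
move_arm:
  series:
    - [[0, 0, 0], [-0.07, 0.04, 0.02], 40]
    - [[0, 0, 0], [-0.14, 0.04, 0.06], 40]
    - [[0, 0, 0], [-0.2, 0.04, 0.1], 40]
    - [[0, 0, 0], [-0.2, 0.04, 0.1], 40]
    - [[0, 0, 0], [-0.24, 0.04, 0.12], 40]
    - [[0, 0, 0], [-0.24, 0.04, 0.12], 40]

```text
time: 23.35
position: [0.4385, 0.0335, 0.0699]
tcp_rot: [-1.662, -1.523, -0.956]
ft_force: [-1.1, -1.3, 1.7]
width: 0.0458
gripper_force: 33.6
```

Emit:
move_arm:
  series:
    - [[0, 0, 0], [-0.05, 0, 0.03], 40]
    - [[0, 0, 0], [-0.05, 0, 0.03], 40]
    - [[0, 0, 0], [-0.05, 0, 0.03], 52]
    - [[0, 0, 0], [-0.05, 0, 0.03], 60]
    - [[0, 0, 0], [-0.05, 0, 0.03], 60]
    - [[0, 0, 0], [-0.05, 0, 0.03], 60]

```text
time: 23.95
position: [0.4385, 0.0335, 0.0681]
tcp_rot: [-1.662, -1.523, -0.956]
ft_force: [0.2, 0.4, 0.0]
width: 0.0601
gripper_force: 0.0
```

Emit:
move_arm:
  series:
    - [[0, 0, 0], [0, 0, -0.5], 62]
    - [[0, 0, 0], [0, 0, -1.5], 65]
    - [[0, 0, 0], [0, 0, -2.5], 70]
    - [[0, 0, 0], [0, 0, -4], 70]
    - [[0, 0, 0], [1, 0, -6], 70]
    - [[0, 0, 0], [2, 0, -6.5], 70]
    - [[0, 0, 0], [2, 0, -6.5], 70]

```text
time: 24.65
position: [0.4298, -0.0827, 0.1956]
tcp_rot: [-1.664, -1.527, -0.958]
ft_force: [-0.6, -0.0, -0.2]
width: 0.0704
gripper_force: 0.0
```

```bash
python3 - <<'E'
from h import *
np.set_printoptions(precision=3,suppress=True)
s=ctrl.read_state(); print(s["position"],s["ft_force"],s["qpos"])
seated("wrist"); seated("scene"); seated("top"); jars("scene");jars("top")
p,r=grasp(.5251,-.4233,-85.,back=.20,gz=.028); print(p,rel(p,r))
E
```

```text
[ 0.43  -0.083  0.196] [-0.623 -0.004 -0.235] [ 0.798  0.954 -0.281  1.79  -0.731  1.139  1.049]
wrist peg 1 2130 centre off mm [1.5 0.2] [0.047 0.045] z 0.1151 slope deg [0.4 0.7]
wrist peg 3 2501 centre off mm [-1.7  2.5] [0.048 0.047] z 0.1152 slope deg [2.8 1.7]
scene peg 1 228 centre off mm [1.6 0.3] [0.043 0.046] z 0.1156 slope deg [-0.8  0. ]
scene peg 3 287 centre off mm [-1.7  2.2] [0.042 0.045] z 0.1154 slope deg [-1.8  0.3]
top peg 1 254 centre off mm [-0.8  0.4] [0.046 0.042] z 0.1150 slope deg [-0.1  0.4]
top peg 3 264 centre off mm [-6.4  3.8] [0.047 0.045] z 0.1143 slope deg [0.7 1. ]
scene jar part centre (0.5229 -0.4196) size 0.068 0.048 mouth dir -86.0 -> jar centre (0.5233 -0.4255)
[ 0.517 -0.33   0.185] (array([  0.421, -14.972,  -1.775]), array([-5.031,  4.349, -8.193]))
```

Both placed jars are seated, with tops at 115 mm and level. The third jar, C, is next.

Emit:
move_arm:
  series:
    - [[0.04, -1.4, -0.17], [0.3, 0.4, -0.7], 70]
    - [[0.08, -2.8, -0.34], [0.4, 0.8, -1.5], 70]
    - [[0.12, -4.2, -0.5], [0.2, 1.2, -2.3], 70]
    - [[0.16, -5.6, -0.67], [-0.2, 1.6, -3.1], 70]
    - [[0.2, -7, -0.83], [-0.8, 2, -3.9], 70]
    - [[0.24, -8.4, -1], [-1.5, 2.4, -4.7], 70]
    - [[0.28, -9.8, -1.17], [-2.3, 2.9, -5.5], 70]
    - [[0.32, -11.2, -1.33], [-3.2, 3.4, -6.4], 70]
    - [[0.36, -12.6, -1.5], [-4.1, 3.9, -7.3], 70]
    - [[0.42, -14, -1.7], [-5, 4.35, -8.2], 70]

```text
time: 25.9
position: [0.518, -0.3309, 0.1865]
tcp_rot: [1.891, 2.055, -0.403]
ft_force: [0.2, -2.3, -1.7]
width: 0.0698
gripper_force: 0.0
```

```bash
python3 - <<'E'
from h import *
np.set_printoptions(precision=3,suppress=True)
s=ctrl.read_state(); print(s["position"],s["qpos"],s["ft_force"])
jars("wrist")
p,r=grasp(.5248,-.424,-85.5,gz=.028); print(p,rel(p,r))
E
```

```text
[ 0.518 -0.331  0.186] [0.074 0.815 0.491 1.7   0.053 0.479 0.427] [ 0.212 -2.319 -1.709]
wrist jar part centre (0.5246 -0.4197) size 0.071 0.046 mouth dir -85.5 -> jar centre (0.5249 -0.4240)
[ 0.525 -0.43   0.012] (array([ 0.076, -0.84 ,  0.073]), array([-0.708, -0.117,  7.921]))
```

Emit:
move_arm:
  series:
    - [[0.03, -0.4, 0.03], [-0.2, -0.05, 1.6], 70]
    - [[0.07, -0.84, 0.07], [-0.35, -0.1, 3.2], 70]
    - [[0.07, -0.84, 0.07], [-0.5, -0.12, 4.8], 70]
    - [[0.07, -0.84, 0.07], [-0.6, -0.12, 6.2], 70]
    - [[0.07, -0.84, 0.07], [-0.68, -0.12, 7.3], 70]
    - [[0.07, -0.84, 0.07], [-0.71, -0.12, 7.9], 70]
    - [[0.07, -0.84, 0.07], [-0.71, -0.12, 7.9], 70]
    - [[0.07, -0.84, 0.07], [-0.71, -0.12, 7.9], 40]
    - [[0.07, -0.84, 0.07], [-0.71, -0.12, 7.9], 40]
    - [[0.07, -0.84, 0.07], [-0.71, -0.12, 7.9], 40]
  force: 32

```text
time: 26.95
position: [0.5242, -0.4268, 0.015]
tcp_rot: [1.856, 1.993, -0.479]
ft_force: [-1.6, 6.7, 10.6]
width: 0.0458
gripper_force: 34.2
```

```bash
python3 - <<'E'
from h import *
np.set_printoptions(precision=3,suppress=True)
s=ctrl.read_state(); print(s["position"],s["tcp_rot"],s["ft_force"],s["gripper_force"],s["width"])
v=invtool([.5249,-.424,.023],s["position"],s["tcp_rot"]); print(v)
for q in ([.525,-.43,.06],[.525,-.43,.13],[.525,-.43,.2],[.527,-.35,.25],[.53,-.25,.26],[.53,-.15,.26]): print(q,rel(q)[1])
p,r=place2(2,.18,v); print(p,rel(p,r))
E
```

```text
[ 0.524 -0.427  0.015] [ 1.856  1.993 -0.479] [-1.633  6.667 10.554] 34.16517287492752 0.045809854646097235
[-0.001  0.001 -0.008]
[0.525, -0.43, 0.06] [-0.992  0.035 -1.506]
[0.525, -0.43, 0.13] [-2.361  0.052 -3.948]
[0.525, -0.43, 0.2] [-3.731  0.069 -6.39 ]
[0.527, -0.35, 0.25] [-1.93   0.393 -9.691]
[0.53, -0.25, 0.26] [  1.348   0.806 -11.985]
[0.53, -0.15, 0.26] [  4.828   1.096 -13.935]
[0.526 0.027 0.177] (array([-0.378, 14.843,  1.614]), array([ 12.614,   1.417, -14.498]))
```

Emit:
move_arm:
  series:
    - [[0, 0, 0], [-0.4, 0.02, -0.6], 40]
    - [[0, 0, 0], [-1, 0.03, -1.6], 40]
    - [[0, 0, 0], [-1.8, 0.04, -3], 40]
    - [[0, 0, 0], [-2.6, 0.05, -4.5], 40]
    - [[0, 0, 0], [-3.4, 0.06, -6], 40]
    - [[0, 1, 0.1], [-3.2, 0.15, -7.5], 40]
    - [[0, 2, 0.2], [-2.4, 0.3, -9], 40]
    - [[-0.06, 3, 0.3], [-1.2, 0.45, -10.2], 40]
    - [[-0.1, 4, 0.4], [0.1, 0.6, -11.1], 40]
    - [[-0.13, 5, 0.54], [1.4, 0.8, -12], 40]

```text
time: 27.95
position: [0.5295, -0.2472, 0.2602]
tcp_rot: [2.189, 2.238, 0.057]
ft_force: [0.9, 0.2, -1.4]
width: 0.0459
gripper_force: 33.3
```

```bash
python3 - <<'E'
from h import *
np.set_printoptions(precision=3,suppress=True)
s=ctrl.read_state(); print(s["position"],s["qpos"],s["ft_force"],s["gripper_force"],s["width"])
v=np.array([-.001,.001,-.008])
p,r=place2(2,.18,v); print(p,rel(p,r)); print(rel([.53,-.1,.26])[1],rel([.527,-.03,.22])[1])
E
```

```text
[ 0.529 -0.247  0.26 ] [ 0.306  0.689  0.186  1.432 -0.176  1.014  0.563] [ 0.913  0.233 -1.378] 33.331305384635925 0.04590628371896974
[0.526 0.026 0.177] (array([-0.249,  9.803,  1.075]), array([10.879, -0.027,  3.529]))
[5.885 0.149 0.118] [8.658 0.037 1.765]
```

Emit:
move_arm:
  series:
    - [[-0.03, 1.1, 0.12], [1.5, 0.03, 0.03], 40]
    - [[-0.06, 2.3, 0.24], [3, 0.06, 0.06], 40]
    - [[-0.09, 3.5, 0.36], [4.5, 0.1, 0.1], 40]
    - [[-0.12, 4.8, 0.5], [5.9, 0.12, 0.12], 40]
    - [[-0.15, 6.1, 0.65], [7, 0.1, 0.6], 40]
    - [[-0.18, 7.4, 0.8], [8, 0.06, 1.2], 40]
    - [[-0.21, 8.7, 0.95], [9.5, 0.02, 2.3], 40]
    - [[-0.25, 9.8, 1.08], [10.88, 0, 3.5], 40]
    - [[-0.25, 9.85, 1.08], [10.9, 0, 3.5], 40]
    - [[-0.25, 9.85, 1.08], [10.9, 0, 3.5], 40]

```text
time: 28.95
position: [0.5261, 0.0245, 0.1745]
tcp_rot: [-1.661, -1.524, -0.957]
ft_force: [-0.2, -1.1, -0.9]
width: 0.0457
gripper_force: 33.5
```

```bash
python3 - <<'E'
from h import *
np.set_printoptions(precision=3,suppress=True)
s=ctrl.read_state(); print(s["position"],s["qpos"],s["ft_force"],s["gripper_force"],s["width"])
v=np.array([-.001,.001,-.008])
for h in (.18,.15,.12,.1,.085,.078,.075): 
    p,r=place2(2,h,v); print(h,p,rel(p,r))
seated("scene"); seated("top")
E
```

```text
[0.526 0.024 0.174] [ 0.565  1.018 -0.34   1.708 -0.883  1.005  0.956] [-0.163 -1.122 -0.873] 33.49212594330311 0.04573643642372739
0.18 [0.526 0.026 0.177] (array([-0.009, -0.008, -0.026]), array([ 0.119, -0.027,  0.013]))
0.15 [0.526 0.026 0.147] (array([-0.009, -0.008, -0.026]), array([-0.921, -0.023,  0.613]))
0.12 [0.526 0.026 0.117] (array([-0.009, -0.008, -0.026]), array([-1.961, -0.02 ,  1.212]))
0.1 [0.526 0.026 0.097] (array([-0.009, -0.008, -0.026]), array([-2.654, -0.018,  1.611]))
0.085 [0.526 0.026 0.082] (array([-0.009, -0.008, -0.026]), array([-3.174, -0.016,  1.911]))
0.078 [0.526 0.026 0.075] (array([-0.009, -0.008, -0.026]), array([-3.416, -0.015,  2.05 ]))
0.075 [0.526 0.026 0.072] (array([-0.009, -0.008, -0.026]), array([-3.52 , -0.015,  2.11 ]))
scene peg 1 95 centre off mm [ 0.9 -0.8] [0.042 0.045] z 0.1156 slope deg [-1.7 -1.1]
scene peg 3 286 centre off mm [-2.2  2.4] [0.042 0.045] z 0.1153 slope deg [-0.7  0.2]
top peg 1 254 centre off mm [-0.8  0.2] [0.046 0.042] z 0.1149 slope deg [-0.7  1.6]
top peg 3 264 centre off mm [-6.3  3.4] [0.046 0.045] z 0.1145 slope deg [0.8 0.1]
```

Emit:
move_arm:
  series:
    - [[0, 0, 0], [-0.4, 0, 0.25], 40]
    - [[0, 0, 0], [-0.92, 0, 0.58], 40]
    - [[0, 0, 0], [-1.45, 0, 0.9], 40]
    - [[0, 0, 0], [-1.96, 0, 1.2], 40]
    - [[0, 0, 0], [-2.3, 0, 1.4], 40]
    - [[0, 0, 0], [-2.65, 0, 1.6], 40]
    - [[0, 0, 0], [-2.95, 0, 1.77], 40]
    - [[0, 0, 0], [-3.2, 0, 1.92], 40]
    - [[0, 0, 0], [-3.2, 0, 1.92], 40]
    - [[0, 0, 0], [-3.2, 0, 1.92], 40]

```text
time: 30.05
position: [0.5264, 0.0261, 0.0816]
tcp_rot: [-1.661, -1.524, -0.958]
ft_force: [-0.4, -0.7, -1.5]
width: 0.045
gripper_force: 33.5
```

```bash
python3 - <<'E'
from h import *
np.set_printoptions(precision=3,suppress=True)
s=ctrl.read_state(); print(s["position"],s["ft_force"],s["gripper_force"],s["width"])
v=np.array([-.001,.001,-.008])
for h in (.085,.08,.075): 
    p,r=place2(2,h,v); print(h,rel(p,r))
E
```

```text
[0.526 0.026 0.082] [-0.443 -0.675 -1.452] 33.525694236159325 0.045047801777301694
0.085 (array([ 0.   , -0.009, -0.018]), array([ 0.009, -0.031, -0.002]))
0.08 (array([ 0.   , -0.009, -0.018]), array([-0.164, -0.031,  0.098]))
0.075 (array([ 0.   , -0.009, -0.018]), array([-0.337, -0.03 ,  0.198]))
```

Emit:
move_arm:
  series:
    - [[0, 0, 0], [-0.07, -0.03, 0.04], 40]
    - [[0, 0, 0], [-0.14, -0.03, 0.08], 40]
    - [[0, 0, 0], [-0.21, -0.03, 0.12], 40]
    - [[0, 0, 0], [-0.26, -0.03, 0.15], 40]
    - [[0, 0, 0], [-0.3, -0.03, 0.17], 40]
    - [[0, 0, 0], [-0.3, -0.03, 0.17], 40]

```text
time: 30.65
position: [0.5256, 0.0261, 0.0736]
tcp_rot: [-1.66, -1.524, -0.96]
ft_force: [-4.2, -6.4, 11.3]
width: 0.0456
gripper_force: 34.9
```

Emit:
move_arm:
  series:
    - [[0, 0, 0], [-0.03, 0, -0.03], 40]
    - [[0, 0, 0], [-0.03, 0, -0.03], 40]
    - [[0, 0, 0], [-0.03, 0, -0.03], 52]
    - [[0, 0, 0], [-0.03, 0, -0.03], 60]
    - [[0, 0, 0], [-0.03, 0, -0.03], 60]
    - [[0, 0, 0], [-0.03, 0, -0.03], 60]

```text
time: 31.25
position: [0.5254, 0.0251, 0.0725]
tcp_rot: [-1.661, -1.524, -0.958]
ft_force: [0.4, -0.1, 0.8]
width: 0.0597
gripper_force: 0.0
```

Emit:
move_arm:
  series:
    - [[0, 0, 0], [0, 0, -0.5], 60]
    - [[0, 0, 0], [0, 0, -1.5], 62]
    - [[0, 0, 0], [0, 0, -2.5], 65]
    - [[0, 0, 0], [0, 0, -4], 65]
    - [[0, 0, 0], [1, 0, -6], 65]
    - [[0, 0, 0], [2, 0, -6.5], 65]
    - [[0, 0, 0], [2, 0, -6.5], 65]

```text
time: 31.95
position: [0.5164, -0.0922, 0.2008]
tcp_rot: [-1.664, -1.529, -0.961]
ft_force: [0.8, -0.1, -0.6]
width: 0.065
gripper_force: 0.0
```

```bash
python3 - <<'E'
from h import *
np.set_printoptions(precision=3,suppress=True)
s=ctrl.read_state(); print(s["position"],s["ft_force"],s["qpos"])
c=seated("wrist"); seated("scene"); seated("top"); cv2.imwrite("pics/w8.png",c["pixels"])
p,r=[.447,.311,.28],frame([0,0,-1],DX); print(rel(p,r)); print(rel([.5,.05,.3])[1])
E
```

```text
[ 0.516 -0.092  0.201] [ 0.83  -0.07  -0.631] [ 0.697  1.013 -0.253  1.509 -0.742  1.273  0.888]
wrist peg 1 2210 centre off mm [ 1.9 -0.2] [0.047 0.047] z 0.1151 slope deg [-1.3  1.3]
wrist peg 2 2093 centre off mm [-1.1 -1.3] [0.047 0.045] z 0.1152 slope deg [0.1 0.6]
wrist peg 3 2184 centre off mm [-1.5  2.7] [0.047 0.047] z 0.1152 slope deg [1.4 1.2]
scene peg 1 224 centre off mm [ 0.7 -0.4] [0.043 0.046] z 0.1155 slope deg [-1.3  0. ]
scene peg 2 260 centre off mm [-2.5 -1.5] [0.041 0.05 ] z 0.1155 slope deg [-0.8 -0.4]
scene peg 3 283 centre off mm [-2.   2.2] [0.042 0.044] z 0.1153 slope deg [-0.3  0.7]
top peg 1 254 centre off mm [-0.9  0.3] [0.046 0.042] z 0.1146 slope deg [0.7 1.1]
top peg 2 258 centre off mm [-4.8 -0.7] [0.047 0.044] z 0.1147 slope deg [ 0.4 -0.1]
top peg 3 266 centre off mm [-6.   3.4] [0.046 0.045] z 0.1143 slope deg [ 1.5 -0.5]
(array([ -0.014, -10.004,  -0.02 ]), array([10.756, -4.101, 12.012]))
[ 6.346 -1.106  2.754]
```

View pics/w8.png

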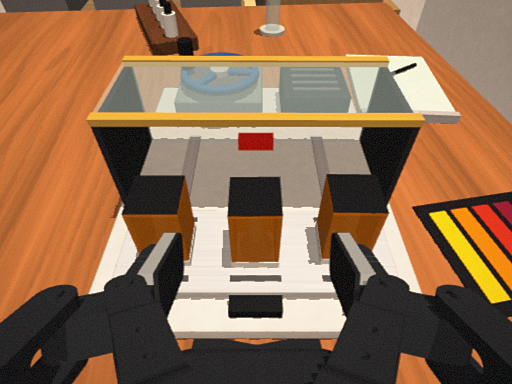

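All three jars stand level on their pegs; bases show at (158,195), (256,195) and (352,190), each 115 mm high. Next I'll go back to the handle.

Emit:
move_arm:
  series:
    - [[0, -1.4, 0], [1.7, 0, -1], 60]
    - [[0, -2.8, 0], [3.4, 0, -1.5], 60]
    - [[0, -4.2, 0], [4.3, -0.5, 0.2], 60]
    - [[0, -5.6, 0], [5.2, -1, 1.9], 60]
    - [[0, -7, 0], [6.1, -1.5, 3.6], 60]
    - [[0, -8.4, 0], [7, -2, 5.3], 60]
    - [[0, -9.8, 0], [8, -2.5, 7], 60]
    - [[0, -10, -0.02], [8.9, -3, 8.7], 60]
    - [[0, -10, -0.02], [9.8, -3.6, 10.4], 60]
    - [[0, -10, -0.02], [10.76, -4.1, 12], 60]

```text
time: 33.1
position: [0.4741, 0.1675, 0.2785]
tcp_rot: [-2.289, -2.105, -0.026]
ft_force: [0.4, 0.4, -0.8]
width: 0.0602
gripper_force: 0.0
```

```bash
python3 - <<'E'
from h import *
np.set_printoptions(precision=4,suppress=True)
c=cam("wrist"); s=ctrl.read_state();print(s["position"],s["ft_force"])
for k,z in(("handle",.13),("wheel_center",.087)):
    for d in ctrl.pinpoint("wrist",k)[:2]: print(k,d["p"],d["pixel"],atz(c,d["pixel"],z))
P=cloud(c); m=(P[...,2]>.12)&(P[...,2]<.137)&(abs(P[...,1]-.31)<.04)&(abs(P[...,0]-.45)<.05)
q=P[m]; print(m.sum(),(q.min(0)+q.max(0))/2)
print(rel([.4468,.3112,.101],frame([0,0,-1],DX)))
E
```

```text
[0.4716 0.177  0.278 ] [-3.6628 12.4773  0.4667]
wheel_center 0.78 [16.7, 267.3] [0.4938 0.3066 0.087 ]
356 [0.4481 0.3089 0.1268]
(array([-0.136, -0.353,  0.076]), array([ 5.271, -1.375,  7.299]))
```

Emit:
move_arm:
  series:
    - [[-0.13, -0.3, 0.07], [2, -0.5, 0], 60]
    - [[-0.13, -0.3, 0.07], [4, -1, 0], 60]
    - [[-0.13, -0.3, 0.07], [5.2, -1.37, 1], 60]
    - [[-0.13, -0.3, 0.07], [5.2, -1.37, 2], 60]
    - [[-0.13, -0.3, 0.07], [5.2, -1.37, 2], 60]
    - [[-0.13, -0.3, 0.07], [5.2, -1.37, 2], 60]

```text
time: 33.85
position: [0.4513, 0.2997, 0.2347]
tcp_rot: [-2.319, -2.114, -0.008]
ft_force: [-0.2, -0.4, 0.6]
width: 0.0597
gripper_force: 0.0
```

```bash
python3 - <<'E'
from h import *
np.set_printoptions(precision=4,suppress=True)
c=cam("wrist"); s=ctrl.read_state();print(s["position"],s["ft_force"])
for k,z in(("handle",.13),("wheel_center",.087)):
    for d in ctrl.pinpoint("wrist",k)[:2]: print(k,d["p"],d["pixel"],atz(c,d["pixel"],z))
P=cloud(c); m=(P[...,2]>.12)&(P[...,2]<.137)&(abs(P[...,1]-.31)<.04)&(abs(P[...,0]-.45)<.05)
q=P[m]; print(m.sum(),(q.min(0)+q.max(0))/2)
print(rel([.4468,.3112,.101],frame([0,0,-1],DX)))
E
```

```text
[0.4516 0.2999 0.2353] [ 0.1023 -0.8052  0.2234]
handle 0.86 [165.1, 250.2] [0.4486 0.316  0.13  ]
wheel_center 0.87 [162.7, 303.5] [0.4938 0.3048 0.087 ]
665 [0.448  0.3148 0.1259]
(array([ 0.023, -0.073, -0.077]), array([ 0.374, -0.237,  5.384]))
```

Emit:
move_arm:
  series:
    - [[0.02, -0.07, -0.08], [0.4, -0.22, 1], 60]
    - [[0.02, -0.07, -0.08], [0.4, -0.22, 2], 60]
    - [[0.02, -0.07, -0.08], [0.4, -0.22, 3], 60]
    - [[0.02, -0.07, -0.08], [0.4, -0.22, 4.2], 60]
    - [[0.02, -0.07, -0.08], [0.4, -0.22, 5.35], 60]
    - [[0.02, -0.07, -0.08], [0.4, -0.22, 5.35], 60]
    - [[0.02, -0.07, -0.08], [0.4, -0.22, 5.35], 10]
    - [[0.02, -0.07, -0.08], [0.4, -0.22, 5.35], 10]
    - [[0.02, -0.07, -0.08], [0.4, -0.22, 5.35], 10]
    - [[0.02, -0.07, -0.08], [0.4, -0.22, 5.35], 10]
  force: 30

```text
time: 35.0
position: [0.4473, 0.3129, 0.1024]
tcp_rot: [2.31, 2.128, 0.003]
ft_force: [0.9, -1.3, 10.6]
width: 0.0207
gripper_force: 29.6
```

```bash
python3 - <<'E'
from h import *
np.set_printoptions(precision=4,suppress=True)
s=ctrl.read_state();print(s["position"],s["ft_force"],s["width"])
v=s["position"][:2]-[.4945,.3073];a0=np.degrees(np.arctan2(v[1],v[0])); print(np.hypot(*v),a0)
circ2(a0,range(0,-361,-36)); circ2(a0,(-9,-18))
E
```

```text
[0.4473 0.3129 0.1024] [ 0.898  -1.2692 10.5893] 0.020685304582159746
0.04747700222663318 173.2844485334757
0 [0.0, 0.0]
-36 [1.12, 0.4]
-72 [1.78, 1.39]
-108 [1.74, 2.57]
-144 [1.01, 3.51]
-180 [-0.13, 3.84]
-216 [-1.24, 3.43]
-252 [-1.91, 2.45]
-288 [-1.87, 1.26]
-324 [-1.14, 0.33]
-360 [0.0, -0.0]
-9 [0.3, 0.03]
-18 [0.59, 0.11]
```

Emit:
move_arm:
  series:
    - [[0, 0, 0], [0.59, 0.11, -0.02], 10]
    - [[0, 0, 0], [1.12, 0.4, -0.02], 10]
    - [[0, 0, 0], [1.78, 1.39, -0.02], 10]
    - [[0, 0, 0], [1.74, 2.57, -0.02], 10]
    - [[0, 0, 0], [1.01, 3.51, -0.02], 10]
    - [[0, 0, 0], [-0.13, 3.84, -0.02], 10]
    - [[0, 0, 0], [-1.24, 3.43, -0.02], 10]
    - [[0, 0, 0], [-1.91, 2.45, -0.02], 10]
    - [[0, 0, 0], [-1.87, 1.26, -0.02], 10]
    - [[0, 0, 0], [-1.14, 0.33, -0.02], 10]

```text
time: 36.0
position: [0.4523, 0.2815, 0.1028]
tcp_rot: [2.313, 2.124, 0.001]
ft_force: [23.9, 10.1, 1.1]
width: 0.0209
gripper_force: 31.9
```

```bash
python3 - <<'E'
from h import *
np.set_printoptions(precision=4,suppress=True)
s=ctrl.read_state();print(s["position"],s["ft_force"],s["width"])
v=s["position"][:2]-[.4945,.3073];a0=np.degrees(np.arctan2(v[1],v[0])); print(np.hypot(*v),a0)
circ2(173.3-324,range(0,-361,-36))
c=cam("scene"); P=cloud(c)
m=(P[...,2]>.105)&(P[...,2]<.125)&(P[...,1]<.075)&(P[...,1]>-.05)&(P[...,0]>.4)&(P[...,0]<.66)&(c["pixels"].sum(-1)<200)
k,L,st,ce=cv2.connectedComponentsWithStats(m.astype(np.uint8))
for i in range(1,k):
    if st[i,4]>30: q=P[L==i]; print(st[i,4],(q.min(0)+q.max(0))/2)
E
```

```text
[0.4523 0.2815 0.1028] [23.9261 10.098   1.1383] 0.0208585224924106
0.04950045472586158 -148.57898258827797
0 [0.0, 0.0]
-36 [1.14, -0.33]
-72 [2.26, 0.07]
-108 [2.92, 1.06]
-144 [2.88, 2.24]
-180 [2.15, 3.18]
-216 [1.01, 3.51]
-252 [-0.1, 3.1]
-288 [-0.77, 2.12]
-324 [-0.73, 0.94]
-360 [-0.0, 0.0]
238 [0.4394 0.0527 0.1125]
270 [0.5266 0.044  0.1134]
296 [0.6159 0.0396 0.1126]
```

Emit:
move_arm:
  series:
    - [[0, 0, 0], [1.14, -0.33, 0], 10]
    - [[0, 0, 0], [2.26, 0.07, 0], 10]
    - [[0, 0, 0], [2.92, 1.06, 0], 10]
    - [[0, 0, 0], [2.88, 2.24, 0], 10]
    - [[0, 0, 0], [2.15, 3.18, 0], 10]
    - [[0, 0, 0], [1.01, 3.51, 0], 10]
    - [[0, 0, 0], [-0.1, 3.1, 0], 10]
    - [[0, 0, 0], [-0.77, 2.12, 0], 10]
    - [[0, 0, 0], [-0.73, 0.94, 0], 10]
    - [[0, 0, 0], [0, 0, 0], 10]

```text
time: 37.05
position: [0.4527, 0.2821, 0.1031]
tcp_rot: [2.313, 2.124, 0.003]
ft_force: [24.3, 12.1, 4.4]
width: 0.0209
gripper_force: 33.0
```

Emit:
move_arm:
  series:
    - [[0, 0, 0], [1.14, -0.33, 0], 10]
    - [[0, 0, 0], [2.26, 0.07, 0], 10]
    - [[0, 0, 0], [2.92, 1.06, 0], 10]
    - [[0, 0, 0], [2.88, 2.24, 0], 10]
    - [[0, 0, 0], [2.15, 3.18, 0], 10]
    - [[0, 0, 0], [1.01, 3.51, 0], 10]
    - [[0, 0, 0], [-0.1, 3.1, 0], 10]
    - [[0, 0, 0], [-0.77, 2.12, 0], 10]
    - [[0, 0, 0], [-0.73, 0.94, 0], 10]
    - [[0, 0, 0], [0, 0, 0], 10]

```text
time: 38.05
position: [0.4529, 0.2823, 0.1033]
tcp_rot: [2.313, 2.124, 0.004]
ft_force: [26.3, 12.4, 6.0]
width: 0.0208
gripper_force: 33.5
```

```bash
python3 - <<'E'
from h import *
np.set_printoptions(precision=4,suppress=True)
s=ctrl.read_state();print(s["position"],s["ft_force"],s["width"])
v=s["position"][:2]-[.4945,.3073];a0=np.degrees(np.arctan2(v[1],v[0])); print(np.hypot(*v),a0)
circ2(173.3-324,(-375,-384,-390,-394,-397,-400))
c=cam("top"); cv2.imwrite("pics/t9.png",cv2.resize(c["pixels"][125:265,75:240],None,fx=4,fy=4))
E
```

```text
[0.4529 0.2823 0.1033] [26.2992 12.3736  5.971 ] 0.020770791040264733
0.04857218559114956 -149.01829268617018
-375 [0.45, -0.22]
-384 [0.74, -0.3]
-390 [0.94, -0.33]
-394 [1.07, -0.33]
-397 [1.17, -0.33]
-400 [1.27, -0.32]
```

View pics/t9.png

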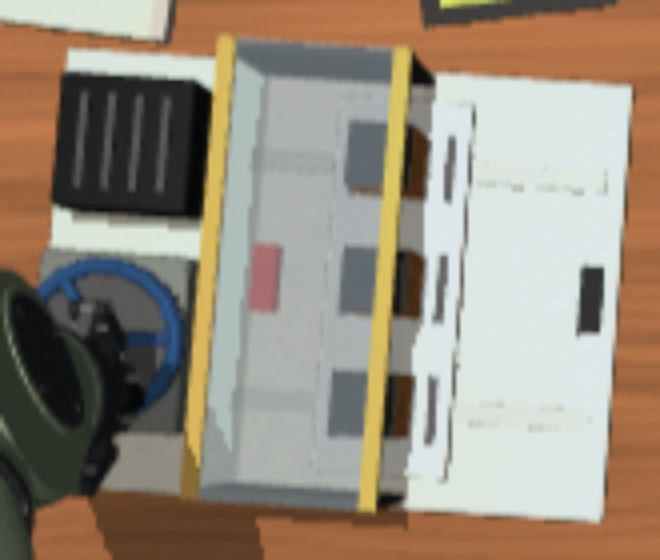

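All three jars are going in upright under the clear roof, with bases at t9 (155,375), (280,365) and (403,355).

Emit:
move_arm:
  series:
    - [[0, 0, 0], [1.14, -0.33, 0], 10]
    - [[0, 0, 0], [2.26, 0.07, 0], 10]
    - [[0, 0, 0], [2.92, 1.06, 0], 10]
    - [[0, 0, 0], [2.88, 2.24, 0], 10]
    - [[0, 0, 0], [2.15, 3.18, 0], 10]
    - [[0, 0, 0], [1.01, 3.51, 0], 10]
    - [[0, 0, 0], [-0.1, 3.1, 0], 10]
    - [[0, 0, 0], [-0.77, 2.12, 0], 10]
    - [[0, 0, 0], [-0.73, 0.94, 0], 10]
    - [[0, 0, 0], [0, 0, 0], 10]

```text
time: 39.1
position: [0.453, 0.2825, 0.1034]
tcp_rot: [2.312, 2.124, 0.005]
ft_force: [25.1, 11.9, 7.9]
width: 0.0206
gripper_force: 33.8
```

Emit:
move_arm:
  series:
    - [[0, 0, 0], [0.45, -0.22, 0.02], 10]
    - [[0, 0, 0], [0.74, -0.3, 0.02], 10]
    - [[0, 0, 0], [0.94, -0.33, 0.02], 10]
    - [[0, 0, 0], [1.07, -0.33, 0.02], 10]
    - [[0, 0, 0], [1.2, -0.33, 0.02], 10]
    - [[0, 0, 0], [1.2, -0.33, 0.02], 10]
    - [[0, 0, 0], [1.2, -0.33, 0.02], 10]

```text
time: 39.8
position: [0.4472, 0.3119, 0.1029]
tcp_rot: [2.311, 2.125, -0.002]
ft_force: [-4.4, -17.5, 30.5]
width: 0.0209
gripper_force: 36.2
```

```bash
python3 - <<'E'
from h import *
np.set_printoptions(precision=4,suppress=True)
s=ctrl.read_state();print(s["position"],s["ft_force"],s["width"])
v=s["position"][:2]-[.4945,.3073];a0=np.degrees(np.arctan2(v[1],v[0])); print(np.hypot(*v),a0)
E
```

```text
[0.4472 0.3119 0.1029] [ -4.3626 -17.5332  30.5444] 0.020892233371300813
0.047543666865155335 174.4027656166303
```

The handle is at the hard stop, with 17 N of reaction force. I'll release, lift and check.

Emit:
move_arm:
  series:
    - [[0, 0, 0], [-0.05, 0, -0.04], 50]
    - [[0, 0, 0], [-0.05, 0, -0.04], 50]
    - [[0, 0, 0], [-0.05, 0, -0.04], 50]
    - [[0, 0, 0], [-0.05, 0, -1], 50]
    - [[0, 0, 0], [-0.05, 0, -3], 50]
    - [[0, 0, 0], [-0.05, 0, -5], 50]
    - [[0, 0, 0], [-0.05, 0, -7], 50]
    - [[0, 0, 0], [-0.05, 0, -7], 50]
    - [[0, 0, 0], [-0.05, 0, -7], 50]

```text
time: 40.7
position: [0.4464, 0.3132, 0.2765]
tcp_rot: [-2.31, -2.129, -0.001]
ft_force: [-0.1, -0.3, -0.9]
width: 0.05
gripper_force: 0.0
```

```bash
python3 - <<'E'
from h import *
np.set_printoptions(precision=4,suppress=True)
s=ctrl.read_state();print(s["position"],s["ft_force"],s["width"])
a=cam("top"); b=cam("scene")
A=cv2.resize(a["pixels"][125:265,75:240],(500,424),interpolation=cv2.INTER_CUBIC);B=cv2.resize(b["pixels"][160:320,270:470],(300,424))
cv2.imwrite("pics/end.png",np.hstack([A,B]))
for d in ctrl.pinpoint("top","handle")[:1]: print(d["p"],atz(a,d["pixel"],.13))
E
```

```text
[0.4464 0.3132 0.2765] [-0.1385 -0.3435 -0.8514] 0.050016369511382525
0.58 [0.4468 0.3222 0.13  ]
```

View pics/end.png

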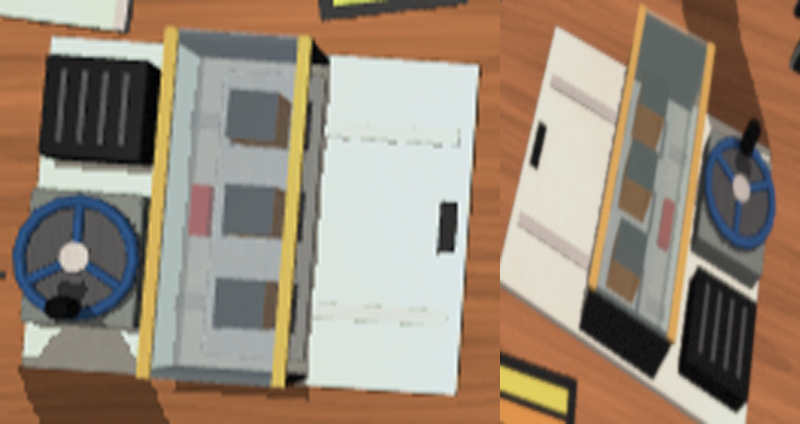

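The carriage touches the red block at (200,210), all three jars stand upright under the hood, and the gripper is clear.

```bash
python3 -c "
from cell import ctrl; print(ctrl.hand_in())"
```

```text
the job is handed in; nothing more can be done
None
```

I wound the carriage out to the loading stop, seated all three amber jars mouth-down on their own pegs, wound the carriage back in to the drying stop and handed the job in at about 41 s of the 192 s allowed. The final pictures show all three jars upright under the hood; the hand-in call returned no verdict.

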